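# Clamp riser plates under a drill guide, crosswise in two rounds

## Robot

A 6-joint arm with a two-finger parallel gripper is mounted at the origin on a cart in front of the work surface, level with it; the furniture and walls round the work are solid. World frame = base frame: x ahead of the robot, y to its left, z up, the work surface at z = 0. Lengths are in m, angles in degrees, forces in N, time in s.
With the tool pointing down it reaches from about 0.325 to 0.775 m from the base axis. Payload 5.5 kg.
Tool frame: the origin (TCP) lies at the very end of the fingers, on their centre line; the grasp point (between the pads) lies 19 mm behind it; z points along the fingers, y is the line along which they close (so a half turn about z gives the same grasp; the last joint's range is limited). The gripper opens to 85 mm and grips with 20 to 120 N. Pads are 22 mm wide; open, the fingers measure 114 mm over their backs; the gripper's body (76 mm by 85 mm) begins 54 mm behind the grasp point. The pads swing forward as they close: fully open they stand 13 mm farther back than shut.
Start: joints at [72.038, 5.22, 70.514, -0, 104.267, -3.249], TCP at [0.152, 0.58, 0.231] pointing down, gripper open.
Joint ranges: [-164.24, 164.24], [-49.07, 125.15], [9.68, 141.18], [-86.29, 266.29], [3.28, 154.24], [-151.56, 151.56]. Speed limits (degrees/s): [147.25, 147.25, 172.46, 180, 180, 180].

## Interface

Orientations are given as a 3x3 rotation matrix whose columns are the frame's x, y, z axes.
In Python, from plant import read_state, optics, ticket, nets gives the robot as it stands.
- The arm moves only by the tool move_arm, never from a script. Its argument "plan" is a list of rows, each an object with "offset": the shift along the tool's x, y, z in mm, a list of three; "turn": the turn, a rotation vector about the tool's x, y, z in rad, a list of three; "jaw": the opening, from 0 (shut) to 1 (fully open). A call has 1 to 10 rows; each row is the pose to reach, as a shift and turn from the pose commanded when the call began, along the tool's axes at that moment; what a row does not reach only later rows make up. A row lasts 1/12 s, in which the tool goes at most 41.7 mm and 7.16 degrees, less where a joint would pass 70% of its speed; a pose out of reach is approached as far as the arm can. A call with a gripper value outside its range is refused whole. The fingers move at their own pace and stop on an object; "force" is the grip in N (left out, the last holds). Time passes only in rows, so rows that repeat a pose let the fingers close. It gives the time, the measured TCP pose, the force, the opening and the grip force at its end, in the units of the state.
- read_state(): the state, without advancing time (a new reading comes with each control period).
- optics.read_camera(name): name is "scene" or "side" or "wrist"; returns the picture (384x512x3 uint8, red, green, blue); there is no depth.
- optics.camera_info(name): a dict with "fx", "fy", "cx", "cy" (pixels), "R" (3x3) and "t" (3): a world point X has camera coordinates R X + t. Camera axes: x right, y down, z forward; pixel columns grow to the right and rows downward; lengths in m; the calibration is good to about 2 mm. A picture is of the moment at which its call begins: read the wrist's pose just before it. camera_info takes no time and is no camera call; for the wrist camera it gives the pose at the moment of the call.
- ticket.sign_off(): hands the job in; it is judged then, once.
Trained networks look in the newest picture that a camera, given by its name, has taken for a name from the list of things; names that differ only in an ending like _2 or _b are one class to them, and where a whole thing is asked for, a point or a joint stands for the part that bears it (a point fixed in the world has none). Each returns a list of dicts, best first, with "confidence" (0 to 1); they miss things now and then, are a little off and sometimes report something else, mostly with a low value. They report only what shows in the picture. A call takes as long as a camera call. They do not tell look-alikes from the thing itself.
- nets.regions_of(name, camera): "region" (384x512 bool, what is visible of it) and "centre" ([column, row] in pixels, amid what is visible of it).
- nets.mark_of(name, camera): "centre" ([column, row] in pixels: a listed point, or the origin of a listed thing).
The state is a dict: "time_s": time; "q": joint angles; "qvel": joint speeds; "effort": joint torques, N m; "tcp_pos": TCP position; "eef_rot": TCP orientation; "wrist_force": force on the tool from outside, world axes, zero at the start; "ft_torque": the same for the moment, N m; "finger_gap": opening from 0.0 (shut) to 1.0 (fully open); "grip_force": force on a finger pad.
Only numpy, scipy, OpenCV 4.12 (cv2) and the standard library are available. Lean on these libraries where they do the work, as an engineer would, in place of code of your own. Each camera call takes 0.05 s, during which the arm holds its last target. There are 200 camera calls.

## Task

Set the loose drill guide plate over the four open red wings of the fixture so that it rests on its springs, pushed square into the corner of the two steel fences. Then clamp it down evenly in star order: in a first round turn every wing clockwise only half-way (about 30 degrees), one wing, then the diagonally opposite one, then the other two; in a second round, crosswise again, turn all four home to their stops (60 degrees in all). Never let the plate cock, keep the two riser plates under it in place, and leave the tray, marker and caliper alone.

Things in the scene. Friction and masses are not known exactly. Their poses are not given: they have to be found in the camera images.
- fixture: stack-drilling fixture bolted to the bench: grey base about 200 x 208 x 14 mm with four wing studs; origin on the bench under the middle of the studs, z up. Two black riser plates lie stacked in its middle, top at 30 mm. Four sprung pins at x +-77, y +-55 mm carry the guide plate, underside 36.5 mm above the bench when free (3 N each, 1 N per mm more)
- fence_far (a point): middle of the top edge of the far steel fence's inner face (fixture x = +85, y = 0, 44 mm high; 110 mm long along y, 12 mm thick): the guide plate's far edge goes flush against it. Axes as the fixture's
- fence_right (a point): middle of the top edge of the right steel fence's inner face (fixture x = 0, y = -90, 44 mm high; 110 mm long along x, 12 mm thick): the guide plate's right edge goes flush against it. Axes as the fixture's
- guide_grip (a point): loose drill guide plate (0.55 kg, 170 (x) x 180 (y) x 8 mm, same after a half turn): centre of its black handle bar (14 mm thick, 110 mm long along y, 18 mm high), over the plate's middle, 40 mm above its top. Squared in the fences this point is over the fixture's origin, 84.5 mm above the bench on free springs, 78 mm clamped home
- guide_slot (a point): centre of one of the guide plate's four through slots (plate x -58, y +55 mm, at mid-thickness; the others at x +-58, y +-55 mm), each 22 (x) x 56 (y) mm: they pass over the open wings with 5 mm to spare all round
- wing0 (a joint): red cam wing on the near left stud (x -58, y +55 mm in the fixture). 0 = open, parallel to the fixture's y (starts within 4 degrees of it); grows clockwise from above; pi/3 (60 degrees) = home at its stop. It sinks 9 mm per rad (9.4 mm in all) and meets a plate resting on the springs at about 0.3. It stays where it is left; turning takes 0.15 to 0.4 N m
- wing0_grip (a point): grip of the near left wing: a bar 12 mm thick, 44 mm long (along this point's y, it turns with the wing), 24 mm high, its top 9 mm above this point, its steel foot (46 x 12 mm) ending 24 mm below it. 71 mm above the bench when open, 62 mm when home
- wing1 (a joint): red cam wing on the far left stud (x +58, y +55 mm in the fixture). 0 = open, parallel to the fixture's y (starts within 4 degrees of it); grows clockwise from above; pi/3 (60 degrees) = home at its stop. It sinks 9 mm per rad (9.4 mm in all) and meets a plate resting on the springs at about 0.3. It stays where it is left; turning takes 0.15 to 0.4 N m
- wing1_grip (a point): grip of the far left wing: a bar 12 mm thick, 44 mm long (along this point's y, it turns with the wing), 24 mm high, its top 9 mm above this point, its steel foot (46 x 12 mm) ending 24 mm below it. 71 mm above the bench when open, 62 mm when home
- wing2 (a joint): red cam wing on the far right stud (x +58, y -55 mm in the fixture). 0 = open, parallel to the fixture's y (starts within 4 degrees of it); grows clockwise from above; pi/3 (60 degrees) = home at its stop. It sinks 9 mm per rad (9.4 mm in all) and meets a plate resting on the springs at about 0.3. It stays where it is left; turning takes 0.15 to 0.4 N m
- wing2_grip (a point): grip of the far right wing: a bar 12 mm thick, 44 mm long (along this point's y, it turns with the wing), 24 mm high, its top 9 mm above this point, its steel foot (46 x 12 mm) ending 24 mm below it. 71 mm above the bench when open, 62 mm when home
- wing3 (a joint): red cam wing on the near right stud (x -58, y -55 mm in the fixture). 0 = open, parallel to the fixture's y (starts within 4 degrees of it); grows clockwise from above; pi/3 (60 degrees) = home at its stop. It sinks 9 mm per rad (9.4 mm in all) and meets a plate resting on the springs at about 0.3. It stays where it is left; turning takes 0.15 to 0.4 N m
- wing3_grip (a point): grip of the near right wing: a bar 12 mm thick, 44 mm long (along this point's y, it turns with the wing), 24 mm high, its top 9 mm above this point, its steel foot (46 x 12 mm) ending 24 mm below it. 71 mm above the bench when open, 62 mm when home
- riser_top_mid (a point): middle of the upper black riser plate (52 x 76 x 8 mm), lying in the fixture against two low stops
- riser_low_mid (a point): middle of the lower black riser plate (52 x 76 x 8 mm), under the upper one
- screw_tray_mid (a point): blue parts tray with screws, 50 x 76 x 30 mm; its middle
- marker_mid (a point): black and red felt marker, 14 x 140 x 14 mm; its middle
- caliper_mid (a point): steel caliper lying flat, 211 x 50 x 14 mm; its middle
Not all that is in view belongs to the job. Leave any orange or pink look-alike of the part that bears riser_top_mid alone.

How it is judged (in metres and radians):
On the way, in this order (a step that is already met when the one before it is completed fails the run):
1. the guide plate rests on its springs, squared against both fences, all wings still open (angle between the x axis of guide_grip and the x axis of fixture, either way round below 0.03 rad and z of guide_grip in the frame of fixture between 0.0825 and 0.0865 m and x of guide_grip in the frame of fixture between -0.0025 and 0.0025 m and y of guide_grip in the frame of fixture between -0.0025 and 0.0025 m and value of joint each of wing0, wing1, wing2, wing3 below 0.2 rad), for 0.2 s.
2. one diagonal pair of wings half-way (over 0.33 rad), the other pair not yet begun (under 0.25 rad) (((value of joint each of wing0, wing2 above 0.33 rad and value of joint each of wing1, wing3 below 0.25 rad) or (value of joint each of wing1, wing3 above 0.33 rad and value of joint each of wing0, wing2 below 0.25 rad))), for 0.1 s.
3. all four wings half-way (0.33 to 0.85 rad) (value of joint wing0 between 0.33 and 0.85 rad and value of joint wing1 between 0.33 and 0.85 rad and value of joint wing2 between 0.33 and 0.85 rad and value of joint wing3 between 0.33 and 0.85 rad), for 0.1 s.
4. one diagonal pair of wings home (over 0.93 rad), the other pair still half-way (under 0.85 rad) (((value of joint each of wing0, wing2 above 0.93 rad and value of joint each of wing1, wing3 below 0.85 rad) or (value of joint each of wing1, wing3 above 0.93 rad and value of joint each of wing0, wing2 below 0.85 rad))), for 0.1 s.
At the end, for the whole second after the job is handed in: All four wings home (over 0.93 rad); the guide plate clamped down level on the riser plates (handle point 75.5 to 79.7 mm above the bench, tilt under 0.012 rad), within 3.5 mm and 0.03 rad of square in the fence corner; both riser plates within 4 mm of their place in the fixture (value of joint each of wing0, wing1, wing2, wing3 above 0.93 rad and angle between the x axis of guide_grip and the x axis of fixture, either way round below 0.03 rad and z of guide_grip in the frame of fixture between 0.0755 and 0.0797 m and x of guide_grip in the frame of fixture between -0.0035 and 0.0035 m and y of guide_grip in the frame of fixture between -0.0035 and 0.0035 m and angle between guide_grip's own z axis and vertical below 0.012 rad and horizontal distance between each of riser_low_mid, riser_top_mid and fixture below 0.004 m); the robot touches nothing.
It fails at once if a wing is turned past 0.85 rad while another has not reached 0.33 rad (value of joint any of wing0, wing1, wing2, wing3 above 0.85 rad and value of joint any of wing0, wing1, wing2, wing3 below 0.33 rad).
It fails at once if the guide plate is cocked by more than 0.05 rad (3 degrees) under the wings (value of joint any of wing0, wing1, wing2, wing3 above 0.25 rad and angle between guide_grip's own z axis and vertical above 0.05 rad).
It fails at once if the tray, the marker or the caliper is moved by more than 20 mm (distance of any of screw_tray_mid, marker_mid, caliper_mid from where it was at the start of the episode above 0.02 m).
It also fails if it takes over 72 s, if anything falls off the work surface, if the arm or the gripper's body presses on something with over 40 N, if the wrist force passes 120 N, or if a joint passes its speed limit or range.

## Working session

There is one attempt and no reset: what is moved stays moved. The work goes in short steps, Python scripts to look and compute and a tool call to move; the robot and the scene stay as the last step left them, time stands still between calls to the robot, and variables do not carry over. Pictures are saved under pics/ and viewed, at most 10 in all, crops included, and the job is handed in when it is done.

Besides the shell and the picture viewer there is one more tool, called as name([rows], argument=value, ...), one row to a line, values as JSON. move_arm: Moves the arm, as the interface text tells. Its arguments: {"type":"object","properties":{"plan":{"type":"array","items":{"type":"object","properties":{"offset":{"type":"array","items":{"type":"number"}},"turn":{"type":"array","items":{"type":"number"}},"jaw":{"type":"number"}}}},"force":{"type":"number"}},"required":["plan"]}

```bash
mkdir -p pics
cat > h.py <<'E'
import numpy as np, cv2
from plant import read_state, optics, ticket, nets
def ray(cam,px,z):
    c=optics.camera_info(cam);R=np.array(c['R']);t=np.array(c['t'])
    d=R.T@np.array([(px[0]-c['cx'])/c['fx'],(px[1]-c['cy'])/c['fy'],1]);o=-R.T@t
    return o+d*(z-o[2])/d[2]
def proj(cam,X):
    c=optics.camera_info(cam);p=np.array(c['R'])@np.array(X)+np.array(c['t'])
    return np.array([c['fx']*p[0]/p[2]+c['cx'],c['fy']*p[1]/p[2]+c['cy']])
def tri(obs):
    A=[];b=[]
    for cam,px in obs:
        c=optics.camera_info(cam);R=np.array(c['R']);t=np.array(c['t'])
        u=(px[0]-c['cx'])/c['fx'];v=(px[1]-c['cy'])/c['fy']
        A+=[R[0]-u*R[2],R[1]-v*R[2]];b+=[u*t[2]-t[0],v*t[2]-t[1]]
    return np.linalg.lstsq(np.array(A),np.array(b),rcond=None)[0]
def snap(cam,name):
    im=optics.read_camera(cam);cv2.imwrite('pics/'+name,im[:,:,::-1]);return im
E
python3 - <<'E'
from h import *
import numpy as np
np.set_printoptions(precision=4,suppress=True)
a=snap('scene','a.png');b=snap('side','b.png')
cv2.imwrite('pics/ab.png',np.vstack([a,b])[:,:,::-1][:, :])
Z=dict(fixture=0,fence_far=.044,fence_right=.044,guide_grip=None,guide_slot=None,wing0_grip=.071,wing1_grip=.071,wing2_grip=.071,wing3_grip=.071,riser_top_mid=.026)
for n,z in Z.items():
    obs=[]
    for cam in('scene','side'):
        r=nets.mark_of(n,cam)
        for q in r[:2]:
            print(n,cam,np.round(q['centre'],1),round(q['confidence'],2), ray(cam,q['centre'],z) if z is not None else '')
        if r: obs.append((cam,r[0]['centre']))
    if len(obs)==2: print('   tri',tri(obs))
s=read_state();print(s['tcp_pos'],s['eef_rot'],s['time_s'])
im=np.hstack([cv2.resize(a,(400,300)),cv2.resize(b,(400,300))]);
E
```

```text
fixture scene [282.8 190.9] 0.93 [ 0.5406 -0.1107  0.    ]
fixture side [279.7 217.6] 0.75 [ 0.5454 -0.1229  0.    ]
   tri [ 0.5501 -0.1212 -0.0132]
fence_far scene [267.6 167.9] 0.85 [ 0.6295 -0.1296  0.044 ]
fence_far side [294.3 193.3] 0.64 [ 0.6246 -0.1476  0.044 ]
fence_far side [373.6 241.1] 0.42 [ 0.5287 -0.4244  0.044 ]
   tri [ 0.6416 -0.1457  0.0213]
fence_right scene [303.1 168.2] 0.97 [ 0.5307 -0.2136  0.044 ]
fence_right scene [309.4 180.2] 0.16 [ 0.4791 -0.1815  0.044 ]
fence_right side [306.4 221.8] 0.83 [ 0.5302 -0.2118  0.044 ]
   tri [ 0.5294 -0.2119  0.0459]
guide_grip scene [211.4 249.9] 0.89 
guide_grip side [176.9 183.2] 0.91 
   tri [0.5482 0.2433 0.0281]
guide_slot scene [225.3 279.2] 0.56 
guide_slot side [158.6 207.3] 0.87 
   tri [ 0.4595  0.2757 -0.0079]
wing0_grip scene [279.6 188.6] 0.66 [ 0.5218 -0.063   0.071 ]
wing0_grip side [255.  209.3] 0.49 [ 0.5065 -0.0482  0.071 ]
   tri [ 0.5074 -0.0508  0.0836]
wing1_grip scene [261.6 170.1] 0.49 [ 0.6232 -0.0878  0.071 ]
wing1_grip side [275.8 185.5] 0.69 [ 0.6163 -0.0845  0.071 ]
   tri [ 0.6187 -0.0849  0.
[... 260 characters left out ...]
0.5112 -0.185   0.1001]
wing3_grip scene [308.1 179. ] 0.57 [ 0.4741 -0.162   0.071 ]
wing3_grip scene [337.4 143. ] 0.54 [ 0.4972 -0.3811  0.071 ]
wing3_grip side [288.3 224.1] 0.62 [ 0.4876 -0.1617  0.071 ]
wing3_grip side [273.5 190.1] 0.5 [ 0.5961 -0.0825  0.071 ]
   tri [ 0.478  -0.1613  0.076 ]
riser_top_mid scene [328.7 164.8] 0.72 [ 0.4773 -0.3051  0.026 ]
riser_top_mid scene [366.1 142.3] 0.63 [ 0.4346 -0.5036  0.026 ]
riser_top_mid side [397.2 279.9] 0.9 [ 0.4324 -0.5127  0.026 ]
riser_top_mid side [337.5 248.7] 0.81 [ 0.4779 -0.3253  0.026 ]
   tri [ 0.6113 -0.5913 -0.3023]
[0.1524 0.5803 0.2313] [[-0.9672  0.254   0.    ]
 [ 0.254   0.9672  0.    ]
 [ 0.      0.     -1.    ]] 1.1
```

View pics/a.png

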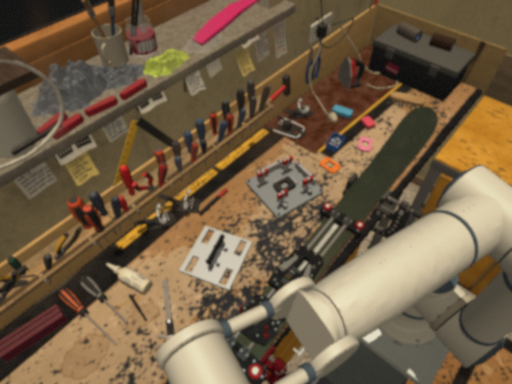

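View pics/b.png

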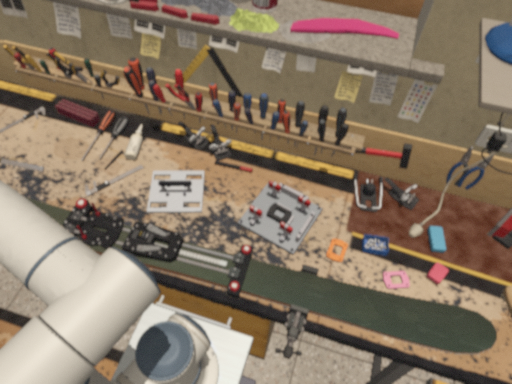

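The plate lies at about (0.55, 0.24), at side px (177,190). The fixture is at about (0.545, -0.12), at side px (280,215), yawed about -12°. The orange and pink rings on the right are look-alikes of the risers. I'll move over the plate for a close view.

move_arm([
  {"offset": [-230, -115, -20], "turn": [0, 0, 0.6]},
  {"offset": [-460, -230, -40], "turn": [0, 0, 1.2]},
  {"offset": [-460, -230, -40], "turn": [0, 0, 1.2]},
  {"offset": [-460, -230, -40], "turn": [0, 0, 1.2]},
  {"offset": [-460, -230, -40], "turn": [0, 0, 1.2]},
  {"offset": [-460, -230, -40], "turn": [0, 0, 1.2]},
  {"offset": [-460, -230, -40], "turn": [0, 0, 1.2]},
  {"offset": [-460, -230, -40], "turn": [0, 0, 1.2]},
  {"offset": [-460, -230, -40], "turn": [0, 0, 1.2]},
  {"offset": [-460, -230, -40], "turn": [0, 0, 1.2]},
])

```text
invalid input
```

Run:
```python
from h import *
np.set_printoptions(precision=4,suppress=True)
s=read_state();print(s['tcp_pos'],s['eef_rot'][0],s['time_s'],s['q'])
c=optics.camera_info('wrist');R=np.array(c['R']);print('cam pos',-R.T@np.array(c['t']),R)
snap('wrist','c.png')
for n,z in (('guide_grip',.048),('guide_slot',.004)):
    for q in nets.mark_of(n,'wrist')[:5]: print(n,q['centre'],q['confidence'],ray('wrist',q['centre'],z))
```

```text
[0.1524 0.5803 0.2313] [-0.9672  0.254   0.    ] 1.1 [ 72.0385   5.2172  70.5139   0.0007 104.2661  -3.249 ]
cam pos [0.0852 0.5973 0.3746] [[ 0.2546  0.9671 -0.0001]
 [ 0.9302 -0.2448  0.2735]
 [ 0.2645 -0.0697 -0.9619]]
```

View pics/c.png

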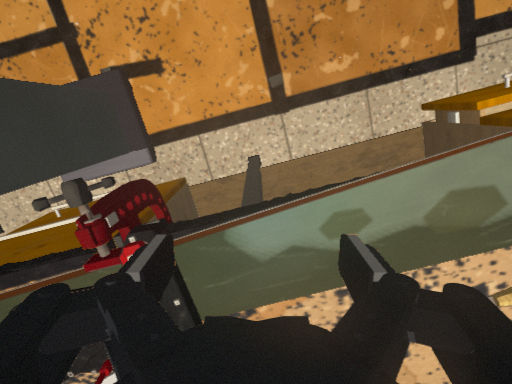

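Wrist view: it still looks at the start area, with the green board and the open fingers at the bottom. The move was refused, so I'll resend it with jaw values.

move_arm([
  {"offset": [-230, -115, -20], "turn": [0, 0, 0.6], "jaw": 1},
  {"offset": [-460, -230, -40], "turn": [0, 0, 1.2], "jaw": 1},
  {"offset": [-460, -230, -40], "turn": [0, 0, 1.2], "jaw": 1},
  {"offset": [-460, -230, -40], "turn": [0, 0, 1.2], "jaw": 1},
  {"offset": [-460, -230, -40], "turn": [0, 0, 1.2], "jaw": 1},
  {"offset": [-460, -230, -40], "turn": [0, 0, 1.2], "jaw": 1},
  {"offset": [-460, -230, -40], "turn": [0, 0, 1.2], "jaw": 1},
  {"offset": [-460, -230, -40], "turn": [0, 0, 1.2], "jaw": 1},
  {"offset": [-460, -230, -40], "turn": [0, 0, 1.2], "jaw": 1},
  {"offset": [-460, -230, -40], "turn": [0, 0, 1.2], "jaw": 1},
])

```text
time_s: 2.08
tcp_pos: [0.4658, 0.3046, 0.264]
eef_rot: [[-0.107, 0.994, 0.001], [0.994, 0.107, 0.0], [0.0, 0.001, -1.0]]
wrist_force: [0.3, -0.0, 0.2]
finger_gap: 1.001
grip_force: 0.0
```

Run:
```python
from h import *
np.set_printoptions(precision=4,suppress=True)
s=read_state();print(s['tcp_pos'],s['eef_rot'][0],s['time_s'],s['q'])
im=snap('wrist','d.png')
for n,z in (('guide_grip',.048),('guide_slot',.004)):
    for q in nets.mark_of(n,'wrist')[:5]: print(n,q['centre'],q['confidence'],ray('wrist',q['centre'],z))
for q in nets.regions_of('guide_grip','wrist')[:1]:
    r=q['region'].astype(np.uint8);print(r.sum(),q['confidence'])
    c,_=cv2.findContours(r,0,2);c=max(c,key=cv2.contourArea);print(cv2.minAreaRect(c))
    for p in cv2.boxPoints(cv2.minAreaRect(c)): print(ray('wrist',p,.008))
```

```text
[0.4658 0.3046 0.264 ] [-0.1075  0.9942  0.0006] 2.0833 [ 29.6809  -1.0106  73.5644   0.0049 107.407   23.512 ]
guide_grip [300.1, 218.5] 0.62 [0.537  0.2327 0.048 ]
guide_slot [249.3, 182.3] 0.62 [0.4597 0.268  0.004 ]
10587 0.8
((296.5956726074219, 203.2400665283203), (113.39494323730469, 118.83314514160156), 77.7352294921875)
[0.4221 0.2995 0.008 ]
[0.5826 0.3538 0.008 ]
[0.6546 0.1875 0.008 ]
[0.4762 0.1215 0.008 ]
```

View pics/d.png

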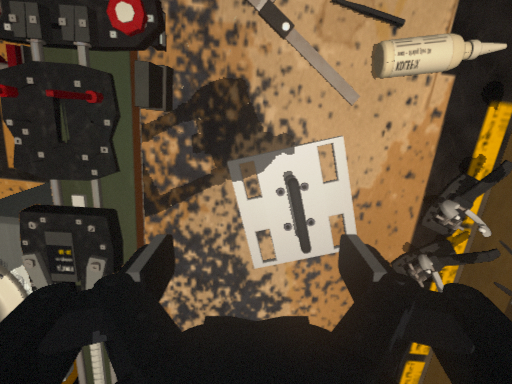

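The wrist view shows the plate whole, with corners at about (229,162), (343,137), (357,235), (254,268). The handle bar runs from (290,174) to (307,250), and the net's grip mark (300,218) lies on it.

```bash
cat >> h.py <<'E'
from scipy.optimize import least_squares
def fitpose(cam,pts,px,z,x0,info=None):
    "planar pose (x,y,yaw) of model pts (N,3; z above world z)"
    pts=np.array(pts,float);px=np.array(px,float)
    def P(p):
        c,s=np.cos(p[2]),np.sin(p[2])
        return np.array([proj(cam,[p[0]+c*a-s*b,p[1]+s*a+c*b,z+h]) for a,b,h in pts])
    r=least_squares(lambda p:(P(p)-px).ravel(),x0,x_scale=[.01,.01,.1],loss='soft_l1')
    return r.x,P(r.x)-px
E
python3 - <<'E'
from h import *
np.set_printoptions(precision=4,suppress=True)
im=cv2.imread('pics/d.png');g=cv2.cvtColor(im,6)
hsv=cv2.cvtColor(im,40);m=((hsv[...,1]<45)&(g>90)).astype(np.uint8);m[:130]=0;m[275:]=0;m[:,:220]=0;m[:,362:]=0
m=cv2.morphologyEx(m,2,np.ones((3,3)))
c,_=cv2.findContours(m,0,2);c=max(c,key=cv2.contourArea);h=cv2.convexHull(c)
ap=cv2.approxPolyDP(h,6,True).reshape(-1,2);print(ap)
px=np.array([(229,162),(343,137),(357,235),(254,268)],float)
q=cv2.cornerSubPix(g,px.astype(np.float32).reshape(-1,1,2),(5,5),(-1,-1),(3,30,.01)).reshape(-1,2);print(q)
for p in q: print(ray('wrist',p,.008))
for p in((291,174),(306,250)):print('bar',ray('wrist',p,.057))
# order: img top-left = low x high y? determine by nearest
W=np.array([ray('wrist',p,.008)[:2] for p in q]);print(np.linalg.norm(W-np.roll(W,-1,0),axis=1),W.mean(0))
# model: near-left(-85,90), far-left(85,90), far-right, near-right
M=[(-.085,.09,.008),(.085,.09,.008),(.085,-.09,.008),(-.085,-.09,.008)]
print(fitpose('wrist',M+[(0,.05,.057),(0,-.05,.057)],list(q)+[(292,178),(306,247)],0,[W[:,0].mean(),W[:,1].mean(),.2]))
big=cv2.resize(im[125:280,215:375],None,fx=3.8,fy=3.8,interpolation=2);cv2.imwrite('pics/e.png',big)
E
```

```text
[[341 136]
 [355 234]
 [332 253]
 [255 267]
 [228 162]]
[[226.3812 161.3552]
 [342.4415 135.6953]
 [356.0437 234.0066]
 [254.     268.    ]]
[0.422  0.2981 0.008 ]
[0.5825 0.3531 0.008 ]
[0.6335 0.206  0.008 ]
[0.4811 0.1282 0.008 ]
bar [0.5107 0.3003 0.057 ]
bar [0.5474 0.1949 0.057 ]
[0.1697 0.1557 0.1711 0.1799] [0.5298 0.2464]
(array([0.5306, 0.2443, 0.3411]), array([[-0.9919, -1.8738],
       [-0.7443, -3.3364],
       [ 2.1547, 10.8626],
       [-0.1173, -1.605 ],
       [ 0.3841,  2.8522],
       [ 0.1861,  1.4746]]))
```

View pics/e.png

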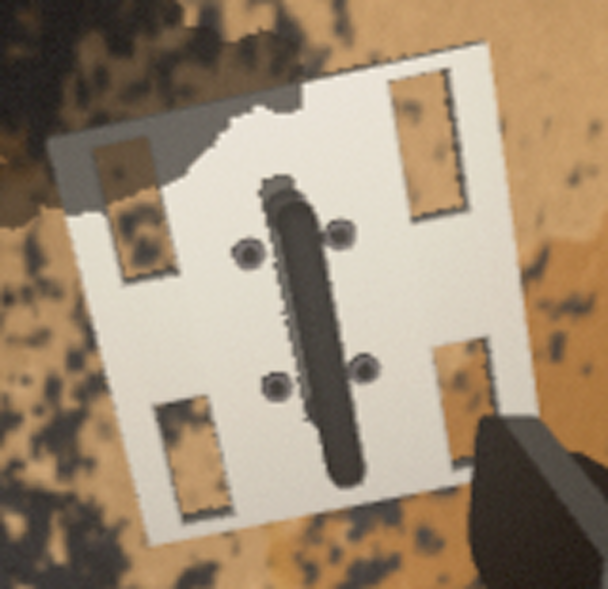

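The enlarged crop confirms the white plate with four slots and the black bar. The bar ends are at full-image px (292,176) and (306,253), and the far right corner is hidden by a finger. I'll refit without that corner.

Run:
```python
from h import *
np.set_printoptions(precision=4,suppress=True)
M=[(-.085,.09,.008),(.085,.09,.008),(-.085,-.09,.008)];q=[(227.3,162),(342.6,136),(254.5,268)]
sl=[(-.047,.083,.008),(-.069,.027,.008),(.047,.083,.008),(.047,.027,.008)];
P=lambda x,y:(215+x/3.8,125+y/3.8)
sp=[P(150,137),P(123,283),P(390,82),P(412,221)]
for pts,px in((M,q),(M+sl,q+sp),(M+sl+[(0,.055,.057),(0,-.055,.057)],q+sp+[P(291,195),P(347,487)])):
    print(fitpose('wrist',pts,px,0,[.53,.245,.3]))
```

```text
(array([0.5326, 0.2402, 0.3341]), array([[-0.3968, -0.0762],
       [ 0.4817, -0.225 ],
       [-0.0869,  0.4998]]))
(array([0.5328, 0.2403, 0.333 ]), array([[-0.2312, -0.1889],
       [ 0.6836, -0.2117],
       [-0.056 ,  0.4337],
       [-0.8792, -0.268 ],
       [ 0.2699,  0.2291],
       [-0.0717, -0.0459],
       [ 0.1851,  0.2708]]))
(array([0.5323, 0.2407, 0.3323]), array([[-0.5314, -0.5187],
       [ 0.4259, -0.4758],
       [-0.3918,  0.1853],
       [-1.1703, -0.5802],
       [-0.0393, -0.0634],
       [-0.3396, -0.3219],
       [-0.0976,  0.02  ],
       [ 1.3326,  3.6941],
       [ 0.9611,  0.9891]]))
```

move_arm([
  {"offset": [-36, 30, 30], "turn": [0, 0, -0.113], "jaw": 1},
  {"offset": [-71, 59.5, 70], "turn": [0, 0, -0.226], "jaw": 1},
  {"offset": [-71, 59.5, 110], "turn": [0, 0, -0.226], "jaw": 0.8},
  {"offset": [-71, 59.5, 150], "turn": [0, 0, -0.226], "jaw": 0.7},
  {"offset": [-71, 59.5, 185], "turn": [0, 0, -0.226], "jaw": 0.7},
  {"offset": [-71, 59.5, 215], "turn": [0, 0, -0.226], "jaw": 0.7},
  {"offset": [-71, 59.5, 235], "turn": [0, 0, -0.226], "jaw": 0.7},
  {"offset": [-71, 59.5, 235], "turn": [0, 0, -0.226], "jaw": 0.7},
  {"offset": [-71, 59.5, 235], "turn": [0, 0, -0.226], "jaw": 0.7},
])

```text
time_s: 3.03
tcp_pos: [0.5301, 0.2434, 0.0276]
eef_rot: [[-0.336, 0.942, -0.003], [0.942, 0.336, -0.001], [0.0, -0.003, -1.0]]
wrist_force: [1.3, 0.8, 0.1]
finger_gap: 0.7
grip_force: 0.0
```

Run:
```python
from h import *
snap('wrist','f.png')
```

```text
(no output)
```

View pics/f.png

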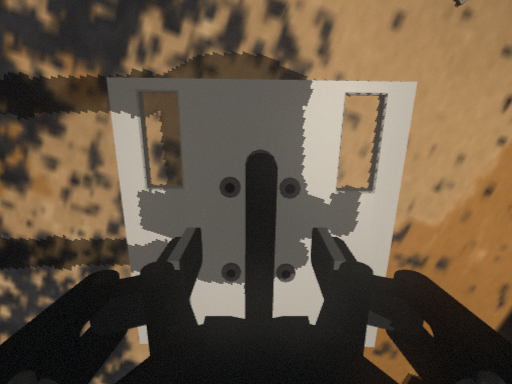

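The view shows the open fingers straddling the bar, which runs centred at column ~261 and is well aligned. A plate in the hand would hide the fixture, so I'll look at the fixture first.

move_arm([
  {"offset": [0, 0, -40], "turn": [0, 0, 0], "jaw": 0.7},
  {"offset": [-20, -5, -75], "turn": [0, 0, 0.1], "jaw": 0.8},
  {"offset": [-50, -13, -105], "turn": [0, 0, 0.2], "jaw": 1},
  {"offset": [-85, -22, -130], "turn": [0, 0, 0.3], "jaw": 1},
  {"offset": [-120, -32, -155], "turn": [0, 0, 0.4], "jaw": 1},
  {"offset": [-158, -42, -175], "turn": [0, 0, 0.5], "jaw": 1},
  {"offset": [-196, -52, -195], "turn": [0, 0, 0.55], "jaw": 1},
  {"offset": [-234, -62, -215], "turn": [0, 0, 0.55], "jaw": 1},
  {"offset": [-270, -72, -236], "turn": [0, 0, 0.55], "jaw": 1},
  {"offset": [-295, -77, -236], "turn": [0, 0, 0.55], "jaw": 1},
])

```text
time_s: 3.92
tcp_pos: [0.5583, -0.0623, 0.2732]
eef_rot: [[0.207, 0.978, 0.012], [0.978, -0.207, -0.002], [0.001, 0.012, -1.0]]
wrist_force: [1.0, 0.2, 0.4]
finger_gap: 0.996
grip_force: 0.0
```

Run:
```python
from h import *
np.set_printoptions(precision=4,suppress=True)
s=read_state();print(s['tcp_pos'],s['eef_rot'][0],s['time_s'],s['qvel'])
im=snap('wrist','g.png')
cv2.imwrite('pics/g2.png',cv2.resize(im,(800,600),interpolation=2)[:,:,::-1])
for n,z in dict(fixture=0,fence_far=.044,fence_right=.044,wing0_grip=.071,wing1_grip=.071,wing2_grip=.071,wing3_grip=.071,riser_top_mid=.026).items():
    for q in nets.mark_of(n,'wrist')[:4]: print(n,np.round(q['centre'],1),round(q['confidence'],2),ray('wrist',q['centre'],z))
```

```text
[ 0.5583 -0.0623  0.2732] [0.2069 0.9783 0.012 ] 3.9167 [-45.7445  16.671  -22.6782   0.1113   6.4478 -45.5123]
fixture [253.8 197. ] 0.74 [ 0.5442 -0.1265  0.    ]
fence_far [251.5 197.8] 0.62 [ 0.5432 -0.1097  0.044 ]
fence_far [310.3 207.6] 0.6 [ 0.6211 -0.1417  0.044 ]
fence_far [206.  168.1] 0.25 [ 0.4922 -0.0554  0.044 ]
fence_far [303.  172.1] 0.16 [ 0.6196 -0.0889  0.044 ]
fence_right [252.7 261. ] 0.9 [ 0.5232 -0.2042  0.044 ]
wing0_grip [208.4 169.1] 0.75 [ 0.4999 -0.0498  0.071 ]
wing1_grip [301.9 170.1] 0.55 [ 0.6132 -0.0745  0.071 ]
wing2_grip [291.5 248.8] 0.97 [ 0.5814 -0.1782  0.071 ]
wing3_grip [211.8 247.7] 0.7 [ 0.4765 -0.154   0.071 ]
riser_top_mid [251.9 201.2] 0.64 [ 0.5393 -0.1152  0.026 ]
riser_top_mid [244.8 313.5] 0.56 [ 0.4869 -0.3027  0.026 ]
```

View pics/g2.png

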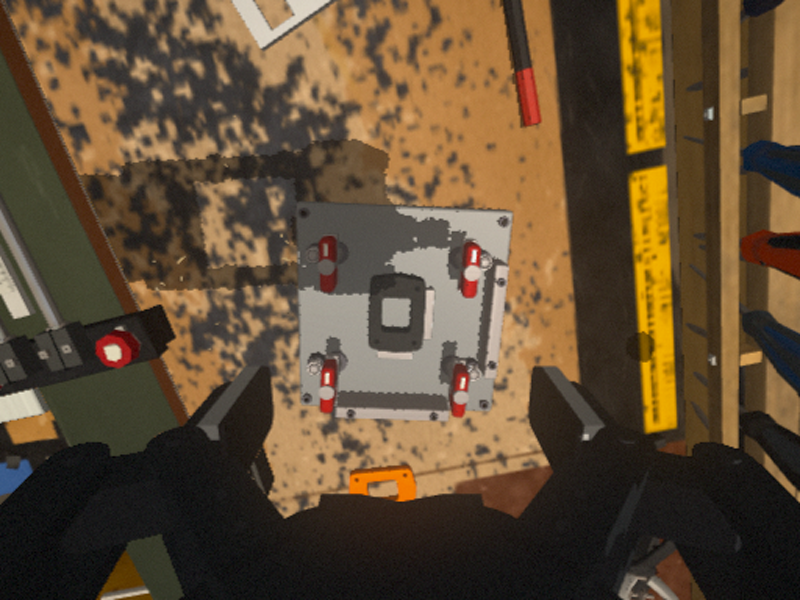

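The view shows the fixture whole: base corners at full-size px (190,129) to (328,134), red wings at (209,169), (302,170), (294,250), (209,247), fences at the right and bottom, and the black risers amid. The orange ring at (244,310) is the look-alike. The arm was still moving, so I'll retake the picture settled.

Run:
```python
from h import *
np.set_printoptions(precision=4,suppress=True)
s=read_state();print(s['tcp_pos'],s['eef_rot'][0],s['time_s'],s['qvel'])
im=snap('wrist','i.png')
Z=dict(fence_right=(0,-.09,.044),wing0_grip=(-.058,.055,.071),wing1_grip=(.058,.055,.071),wing2_grip=(.058,-.055,.071),wing3_grip=(-.058,-.055,.071),fence_far=(.085,0,.044),fixture=(0,0,0))
init=[.54,-.12,-.21];pts=[];px=[]
def pr(m,p=init):
    c,s_=np.cos(p[2]),np.sin(p[2]);return proj('wrist',[p[0]+c*m[0]-s_*m[1],p[1]+s_*m[0]+c*m[1],m[2]])
for n,m in Z.items():
    for q in nets.mark_of(n,'wrist')[:4]:
        if np.linalg.norm(np.array(q['centre'])-pr(m))<14 : pts.append(m);px.append(q['centre']);print(n,np.round(q['centre'],1),round(q['confidence'],2));break
x,r=fitpose('wrist',pts,px,0,init);print(x);print(r)
# base outline
x0=pr;C=[(-.1,.104,.014),(.1,.104,.014),(-.1,-.104,.014),(.1,-.104,.014)];print([pr(c,x) for c in C])
big=cv2.resize(im[115:275,175:345],None,fx=3.7,fy=3.7,interpolation=2)[:,:,::-1].copy()
for m in pts+C+[(.085,.055,.044),(.085,-.055,.044),(.055,-.09,.044),(-.055,-.09,.044)]:
    p=(pr(m,x)-[175,115])*3.7;cv2.drawMarker(big,tuple(int(v) for v in p),(0,255,0),0,12,1)
cv2.imwrite('pics/j.png',big)
```

```text
[ 0.5575 -0.0597  0.2647] [0.2062 0.9785 0.0001] 4.3667 [-0.0804  0.3286  0.2797 -0.0563 -0.0843 -0.1434]
fence_right [249.7 264.8] 0.88
wing0_grip [209.2 172.1] 0.9
wing1_grip [307.8 173.7] 0.84
wing2_grip [295.7 254.3] 0.63
fence_far [318.7 210.3] 0.82
fixture [256.9 200.1] 0.67
[ 0.5441 -0.1211 -0.2565]
[[ 3.3359  0.1635]
 [ 1.9066 -0.8688]
 [-3.5142  1.7572]
 [ 0.9769  0.2614]
 [-2.0235  0.0587]
 [-1.0154 -2.0511]]
[array([187.3569, 126.642 ]), array([330.7822, 133.4052]), array([190.2303, 260.0337]), array([315.2174, 265.2384])]
```

View pics/j.png

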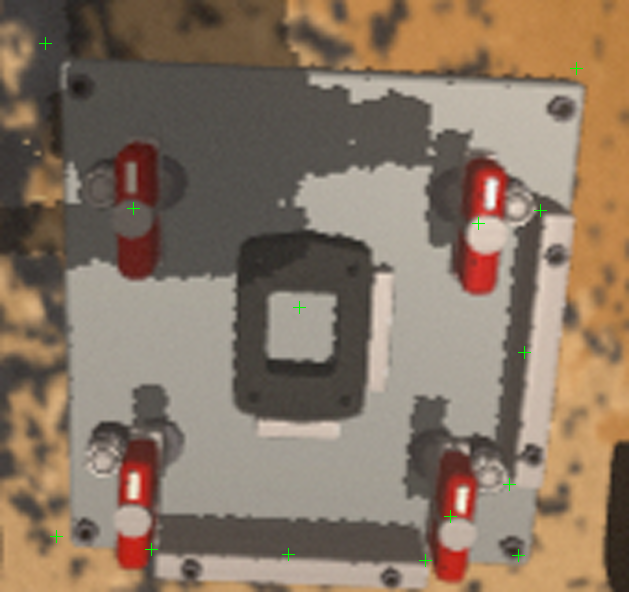

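The overlay on the crop is about 5 px off the fence edges, so the marks were too coarse. The fence inner top edges run (543,213)-(514,487) and (157,557)-(428,570) in the crop, and the wing hubs are at (133,218), (486,236), (457,533), (131,521). I'll refit on these.

Run:
```python
from h import *
np.set_printoptions(precision=4,suppress=True)
P=lambda l:[(175+x/3.7,115+y/3.7) for x,y in l]
F=[(.085,.055,.044),(.085,-.055,.044),(-.055,-.09,.044),(.055,-.09,.044)];f=P([(543,213),(514,487),(157,557),(428,570)])
W=[(-.058,.055,.08),(.058,.055,.08),(.058,-.055,.08),(-.058,-.055,.08)];w=P([(133,218),(486,236),(457,533),(131,521)])
C=[(-.1,.104,.014),(.1,.104,.014),(.1,-.104,.014),(-.1,-.104,.014)];c=P([(66,62),(583,86),(527,563),(72,545)])
i=[.545,-.12,-.21]
for a,b in((F,f),(W,w),(C,c),(F+W,f+w)):
    x,r=fitpose('wrist',a,b,0,i);print(x,r.ravel())
for p in c: print(ray('wrist',p,.014))
# wing bar ends (top z=.08)
for n,(p,q) in enumerate([((137,145),(138,275)),((487,160),(479,290)),((458,452),(451,577)),((138,442),(133,565))]):
    A,B=[ray('wrist',P([k])[0],.08) for k in(p,q)];d=A-B;print(n,(A+B)/2,np.degrees(np.arctan2(-d[0],d[1])),np.linalg.norm(d))
```

```text
[ 0.5447 -0.1239 -0.2468] [-0.3211  0.5043 -0.1401  0.5001 -0.1201 -0.2343  0.7501 -1.3103]
[ 0.5447 -0.1231 -0.258 ] [-0.0292  0.2683 -0.0055 -0.1411 -0.2381  0.1786  0.279  -0.3624]
[ 0.5479 -0.1281 -0.2566] [-1.4832 -0.7062  1.5798 -0.4602  0.7558  1.4045 -0.7779  1.0829]
[ 0.5448 -0.1233 -0.2531] [-0.0501  0.4659 -0.3684  0.4499 -0.4981 -0.8181  0.3863 -1.4766 -0.1026
  0.6298 -0.0697 -0.2322  0.1043  0.1184  0.6165 -0.0414]
[ 0.4793 -0.0034  0.014 ]
[ 0.6687 -0.053   0.014 ]
[ 0.6174 -0.2512  0.014 ]
[ 0.4265 -0.2016  0.014 ]
0 [ 0.5048 -0.0529  0.08  ] -14.119984897312358 0.04341731203470635
1 [ 0.6143 -0.0814  0.08  ] -12.688992171959214 0.04373151405051142
2 [ 0.5874 -0.1838  0.08  ] -12.568166243889433 0.04962857308906781
3 [ 0.4773 -0.1559  0.08  ] -16.67051926875672 0.04869359229544781
```

Consistent result: fixture at (0.5447, -0.1233), yaw -0.255 rad, and the wings are open to within a few degrees. Back to the plate to grip it.

move_arm([
  {"offset": [39, -12, 0], "turn": [0, 0, -0.1], "jaw": 1},
  {"offset": [78, -24, 0], "turn": [0, 0, -0.2], "jaw": 0.8},
  {"offset": [117, -36, 0], "turn": [0, 0, -0.3], "jaw": 0.7},
  {"offset": [156, -48, 0], "turn": [0, 0, -0.4], "jaw": 0.7},
  {"offset": [195, -60, 0], "turn": [0, 0, -0.5], "jaw": 0.7},
  {"offset": [234, -72, 10], "turn": [0, 0, -0.545], "jaw": 0.7},
  {"offset": [265, -81, 35], "turn": [0, 0, -0.545], "jaw": 0.7},
  {"offset": [289, -88, 70], "turn": [0, 0, -0.545], "jaw": 0.7},
  {"offset": [291, -88, 110], "turn": [0, 0, -0.545], "jaw": 0.7},
  {"offset": [291, -88, 150], "turn": [0, 0, -0.545], "jaw": 0.7},
])

```text
time_s: 5.6
tcp_pos: [0.5318, 0.2439, 0.1134]
eef_rot: [[-0.332, 0.943, 0.001], [0.943, 0.332, 0.001], [0.0, 0.002, -1.0]]
wrist_force: [-0.1, -0.1, -0.8]
finger_gap: 0.699
grip_force: 0.0
```

move_arm([
  {"offset": [0, 0, 40], "turn": [0, 0, 0], "jaw": 0.6},
  {"offset": [0, 0, 70], "turn": [0, 0, 0], "jaw": 0.6},
  {"offset": [0, 0, 86], "turn": [0, 0, 0], "jaw": 0.6},
  {"offset": [0, 0, 86], "turn": [0, 0, 0], "jaw": 0.5},
  {"offset": [0, 0, 86], "turn": [0, 0, 0], "jaw": 0},
  {"offset": [0, 0, 86], "turn": [0, 0, 0], "jaw": 0},
  {"offset": [0, 0, 86], "turn": [0, 0, 0], "jaw": 0},
  {"offset": [0, 0, 86], "turn": [0, 0, 0], "jaw": 0},
  {"offset": [0, 0, 86], "turn": [0, 0, 0], "jaw": 0},
], force=80)

```text
time_s: 6.35
tcp_pos: [0.5336, 0.2422, 0.0313]
eef_rot: [[-0.329, 0.944, 0.004], [0.944, 0.329, 0.002], [0.0, 0.004, -1.0]]
wrist_force: [0.7, -1.1, 6.5]
finger_gap: 0.148
grip_force: 79.8
```

Run:
```python
from h import *
np.set_printoptions(precision=4,suppress=True)
s=read_state();im=snap('wrist','k.png');g=cv2.cvtColor(im,7)
M=[(-.085,.09,.008),(.085,.09,.008),(.047,.083,.008),(.069,.083,.008),(-.069,.083,.008),(-.047,.083,.008),(.069,.027,.008),(.047,.027,.008),(-.069,.027,.008)]
x=[.5336,.2415,.333]
for k in range(4):
    c,sn=np.cos(x[2]),np.sin(x[2])
    p0=np.array([proj('wrist',[x[0]+c*a-sn*b,x[1]+sn*a+c*b,h]) for a,b,h in M])
    w=9 if k<2 else 6
    p=cv2.cornerSubPix(g,p0.astype(np.float32).reshape(-1,1,2),(w,w),(-1,-1),(3,40,.01)).reshape(-1,2)
    x,r=fitpose('wrist',M,p,0,x)
print(x);print(np.hstack([p0,p,r]))
R=np.array(s['eef_rot']);print('centre in tool mm',R.T@(np.array([x[0],x[1],.048])-s['tcp_pos'])*1e3,'yaw tool',np.arctan2(R[1,1],R[0,1]))
for p in((261,150),):print(ray('wrist',p,.057))
```

```text
[0.5342 0.2401 0.3344]
[[103.9779  75.1739 103.0145  75.4096   0.9627  -0.2362]
 [407.7578  75.2954 408.3883  75.5338  -0.631   -0.2386]
 [339.0309  88.5309 337.7293  87.7527   1.301    0.778 ]
 [377.7641  88.54   377.3595  88.1968   0.4041   0.3429]
 [134.1786  88.483  133.9903  87.3193   0.1876   1.1632]
 [173.1105  88.4921 173.8082  87.3262  -0.6984   1.1655]
 [366.9582 183.9832 366.0385 184.462    0.9192  -0.479 ]
 [331.6648 184.0171 332.8578 189.0752  -1.1936  -5.0583]
 [145.0552 184.1963 147.9264 186.4035  -2.8718  -2.2076]]
centre in tool mm [ -2.1556  -0.0937 -16.7009] yaw tool 0.33490096546359377
[0.5179 0.2926 0.057 ]
```

View pics/k.png

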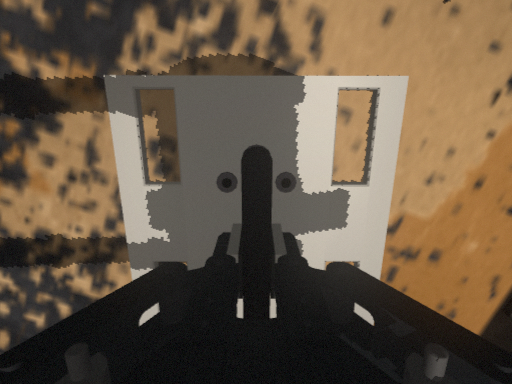

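The plate is gripped square; its centre is 2.2 mm along tool -x. Both fingers sit on the bar, which appears at column 257. Now I'll lift and carry it.

move_arm([
  {"offset": [0, 0, -25], "turn": [0, 0, 0], "jaw": 0},
  {"offset": [0, 0, -55], "turn": [0, 0, 0], "jaw": 0},
  {"offset": [-8, -2, -85], "turn": [0, 0, 0.03], "jaw": 0},
  {"offset": [-30, -9, -110], "turn": [0, 0, 0.08], "jaw": 0},
  {"offset": [-60, -19, -122], "turn": [0, 0, 0.15], "jaw": 0},
  {"offset": [-95, -30, -125], "turn": [0, 0, 0.22], "jaw": 0},
  {"offset": [-130, -41, -125], "turn": [0, 0, 0.29], "jaw": 0},
  {"offset": [-165, -52, -125], "turn": [0, 0, 0.36], "jaw": 0},
  {"offset": [-200, -63, -125], "turn": [0, 0, 0.42], "jaw": 0},
  {"offset": [-235, -74, -125], "turn": [0, 0, 0.48], "jaw": 0},
])

```text
time_s: 7.23
tcp_pos: [0.5387, -0.0062, 0.1528]
eef_rot: [[0.147, 0.989, -0.001], [0.989, -0.147, 0.0], [-0.0, -0.001, -1.0]]
wrist_force: [1.3, 1.0, -5.8]
finger_gap: 0.148
grip_force: 79.0
```

```bash
cat >> h.py <<'E'
FX=np.array([.5447,-.1233]);FY=-.255
def rep(off=(-.0022,-.0001,-.0167)):
    "plate centre in fixture mm, yaw error rad"
    s=read_state();R=np.array(s['eef_rot']);p=np.array(s['tcp_pos'])+R@np.array(off)
    c,q=np.cos(FY),np.sin(FY);d=p[:2]-FX
    print('fix xy mm',(np.array([[c,q],[-q,c]])@d*1e3).round(1),'z',(p[2]*1e3).round(1),'yaw err',round(np.arctan2(R[1,1],R[0,1])-FY,4),'tilt',R[2,:2].round(4),'F',np.round(s['wrist_force'],1),'T',np.round(s['ft_torque'],2),'gap',round(s['finger_gap'],3),s['grip_force'],'t',s['time_s'])
E
python3 -c "
from h import *
rep()"
```

```text
fix xy mm [-35.2 109.6] z 169.5 yaw err 0.1072 tilt [-0.0001 -0.0015] F [ 1.3  1.  -5.8] T [-0.04 -0.1  -0.01] gap 0.148 79.03041243553162 t 7.2333
```

move_arm([
  {"offset": [-35, 7, 0], "turn": [0, 0, 0.05], "jaw": 0},
  {"offset": [-70, 14, 0], "turn": [0, 0, 0.107], "jaw": 0},
  {"offset": [-97, 19, 0], "turn": [0, 0, 0.107], "jaw": 0},
  {"offset": [-110, 21, 0], "turn": [0, 0, 0.107], "jaw": 0},
  {"offset": [-110, 21, 0], "turn": [0, 0, 0.107], "jaw": 0},
  {"offset": [-110, 21, 0], "turn": [0, 0, 0.107], "jaw": 0},
  {"offset": [-110, 21, 0], "turn": [0, 0, 0.107], "jaw": 0},
])

```text
time_s: 7.82
tcp_pos: [0.5442, -0.1155, 0.1531]
eef_rot: [[0.249, 0.969, -0.001], [0.969, -0.249, 0.001], [0.001, -0.001, -1.0]]
wrist_force: [0.2, -0.2, -4.1]
finger_gap: 0.146
grip_force: 79.0
```

Run:
```python
from h import *
rep();snap('wrist','l.png')
```

```text
fix xy mm [-2.5  5.2] z 169.8 yaw err 0.0037 tilt [ 0.0008 -0.0011] F [ 0.2 -0.2 -4.1] T [ 0.03 -0.    0.05] gap 0.146 79.02683973312378 t 7.8167
```

View pics/l.png

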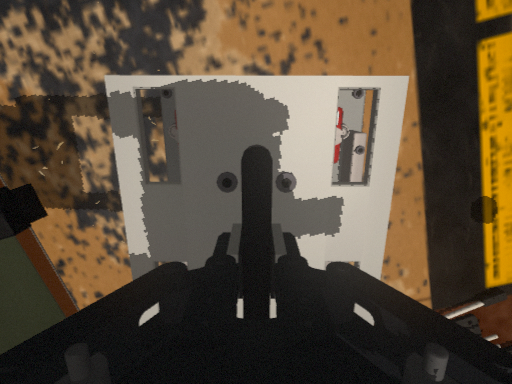

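Ten pictures are used, so from here I work by numbers and force only. The red wing shows inside the right-hand slot as it should. I'll correct y and lower past the wings.

move_arm([
  {"offset": [-3, 0.5, 15], "turn": [0, 0, 0.004], "jaw": 0},
  {"offset": [-3, 0.5, 30], "turn": [0, 0, 0.004], "jaw": 0},
  {"offset": [-3, 0.5, 36], "turn": [0, 0, 0.004], "jaw": 0},
  {"offset": [-3, 0.5, 44], "turn": [0, 0, 0.004], "jaw": 0},
  {"offset": [-3, 0.5, 52], "turn": [0, 0, 0.004], "jaw": 0},
  {"offset": [-3, 0.5, 60], "turn": [0, 0, 0.004], "jaw": 0},
  {"offset": [-3, 0.5, 68], "turn": [0, 0, 0.004], "jaw": 0},
  {"offset": [-3, 0.5, 70], "turn": [0, 0, 0.004], "jaw": 0},
  {"offset": [-3, 0.5, 70], "turn": [0, 0, 0.004], "jaw": 0},
])

```text
time_s: 8.62
tcp_pos: [0.5436, -0.1193, 0.0825]
eef_rot: [[0.253, 0.967, -0.002], [0.967, -0.253, 0.001], [0.0, -0.002, -1.0]]
wrist_force: [-0.3, -0.3, -5.9]
finger_gap: 0.148
grip_force: 78.9
```

```bash
python3 -c "
from h import *
rep()"
```

```text
fix xy mm [-2.1  1.4] z 99.2 yaw err -0.001 tilt [ 0.0001 -0.0018] F [-0.3 -0.3 -5.9] T [ 0.07  0.04 -0.  ] gap 0.148 78.94022941589355 t 8.6167
```

move_arm([
  {"offset": [1, 0, 3], "turn": [0, 0, 0], "jaw": 0},
  {"offset": [1, 0, 6], "turn": [0, 0, 0], "jaw": 0},
  {"offset": [1, 0, 9], "turn": [0, 0, 0], "jaw": 0},
  {"offset": [1, 0, 12], "turn": [0, 0, 0], "jaw": 0},
  {"offset": [1, 0, 14], "turn": [0, 0, 0], "jaw": 0},
  {"offset": [1, 0, 14], "turn": [0, 0, 0], "jaw": 0},
])

```text
time_s: 9.12
tcp_pos: [0.5453, -0.1176, 0.072]
eef_rot: [[0.252, 0.968, 0.003], [0.968, -0.252, 0.001], [0.002, 0.002, -1.0]]
wrist_force: [-2.3, 5.8, 6.3]
finger_gap: 0.148
grip_force: 80.8
```

```bash
python3 -c "
from h import *
rep()"
```

```text
fix xy mm [-1.   3.5] z 88.7 yaw err -0.0001 tilt [0.0015 0.0025] F [-2.3  5.8  6.3] T [ 0.2   0.73 -0.13] gap 0.148 80.76224684715271 t 9.1167
```

Contact of about 12 N came 3.5 mm higher than expected. I'll check numerically whether the plate has tilted in the grip.

Run:
```python
from h import *
np.set_printoptions(precision=2,suppress=True,linewidth=150)
rep();snap('wrist','m.png')
P0=np.float32([(103.0,75.4),(408.4,75.5),(337.7,87.8),(377.4,88.2),(134,87.3),(173.8,87.3),(366,184.5),(257,150)]).reshape(-1,1,2)
for n in 'klm':
    g=cv2.cvtColor(cv2.imread(f'pics/{n}.png'),6)
    print(n,cv2.cornerSubPix(g,P0.copy(),(6,6),(-1,-1),(3,40,.01)).reshape(-1,2).ravel())
ref=cv2.imread('pics/k.png',0);m=cv2.imread('pics/m.png',0)
for n,z,pts in(('fence_far',.044,0),('fence_right',.044,0),('wing1_grip',.071,0),('wing0_grip',.071,0)):
    for cam in('wrist','side','scene'):
        if cam!='wrist' and n[0]=='w': continue
        if cam!='wrist' and n=='fence_far': optics.read_camera(cam)
        for q in nets.mark_of(n,cam)[:2]: print(n,cam,np.round(q['centre'],1),round(q['confidence'],2),ray(cam,q['centre'],z))
# slot contents: red pixel extents in slots
hsv=cv2.cvtColor(cv2.imread('pics/m.png'),40);red=(((hsv[...,0]<8)|(hsv[...,0]>172))&(hsv[...,1]>150)&(hsv[...,2]>60))
for a,b in((125,190),(320,385)):
    ys,xs=np.nonzero(red[60:200,a:b]);print('red',len(xs),xs.min()+a if len(xs) else'',xs.max()+a if len(xs) else '',ys.min()+60 if len(xs) else '',ys.max()+60 if len(xs) else '')
```

```text
fix xy mm [-1.   3.5] z 88.7 yaw err -0.0001 tilt [0. 0.] F [-2.3  5.8  6.3] T [ 0.2   0.73 -0.13] gap 0.148 80.76224684715271 t 9.1167
k [103.01  75.41 408.39  75.53 337.73  87.75 377.36  88.2  133.99  87.32 173.81  87.33 366.03 184.45 255.75 144.2 ]
l [103.32  76.85 408.4   75.5  338.21  87.46 378.42  87.68 134.    87.3  173.8   87.3  366.06 185.21 260.82 144.79]
m [106.46  77.88 405.26  78.68 336.46  90.76 377.43  90.68 134.    87.3  176.45  81.36 366.   184.5  257.   150.  ]
fence_far wrist [381.  221.6] 0.73 [ 0.63 -0.14  0.04]
fence_far side [293.4 191. ] 0.83 [ 0.63 -0.14  0.04]
fence_far side [257.1 207.6] 0.65 [ 0.53 -0.05  0.04]
fence_far scene [268.  166.8] 0.72 [ 0.63 -0.13  0.04]
fence_right wrist [346.7 321.4] 0.49 [ 0.59 -0.21  0.04]
fence_right side [302.4 222.3] 0.81 [ 0.52 -0.2   0.04]
fence_right side [306.8 199.8] 0.17 [ 0.61 -0.19  0.04]
fence_right scene [304.4 168. ] 0.59 [ 0.53 -0.22  0.04]
wing1_grip wrist [369.  144.2] 0.77 [ 0.62 -0.08  0.07]
wing1_grip wrist [167.6 321.6] 0.4 [ 0.48 -0.16  0.07]
wing0_grip wrist [141.3 146.6] 0.63 [ 0.5  -0.05  0.07]
wing0_grip wrist [166.8 322. ] 0.32 [ 0.48 -0.16  0.07]
red 1802 125 164 100 188
red 1122 359 384 100 187
```

The plate's +y edge has dropped about 4 mm in the hand, so its right edge is sitting on the right fence top. My y estimate is therefore off. I'll measure the wings in this close view to re-register the fixture.

```bash
cat > reg.py <<'E'
from h import *
def red(name):
    hsv=cv2.cvtColor(cv2.imread('pics/'+name),40)
    return (((hsv[...,0]<8)|(hsv[...,0]>172))&(hsv[...,1]>120)&(hsv[...,2]>40)).astype(np.uint8)
def box(p,m,a=0,zc=.071):
    c,s=np.cos(p[2]),np.sin(p[2]);o=[]
    for x in(-.006,.006):
        for y in(-.022,.022):
            for z in(-.015,.009):
                X=m[0]+x*np.cos(a)+y*np.sin(a);Y=m[1]-x*np.sin(a)+y*np.cos(a)
                o.append(proj('wrist',[p[0]+c*X-s*Y,p[1]+s*X+c*Y,zc+z]))
    return np.array(o)
E
python3 - <<'E'
from reg import *
np.set_printoptions(precision=1,suppress=True,linewidth=150)
r=red('m.png');n,l,st,ce=cv2.connectedComponentsWithStats(r)
for i in range(1,n):
    if st[i,4]>60: print(st[i],ce[i])
for k,m in(('w0',(-.058,.055)),('w1',(.058,.055))):
    b=box([*FX,FY],m);print(k,b.min(0),b.max(0),b.mean(0))
E
```

```text
[ 122  100   39   41 1091] [142.8 118.8]
[ 352  100   38   40 1038] [369.1 118.1]
[130 148  36  41 993] [148.6 170.1]
[350 149  33  39 772] [367.1 170.2]
w0 [120.8 105. ] [169.9 195. ] [147.4 147.3]
w1 [344.8 104.8] [394.4 194.7] [367.5 147.1]
```

The wings appear about 5.5 px (3 mm) further in +y than I modelled, while x fits. So I'll raise, shift +3 mm in y, and lower again.

move_arm([
  {"offset": [0, 0, -5], "turn": [0, 0, 0], "jaw": 0},
  {"offset": [0, 0, -10], "turn": [0, 0, 0], "jaw": 0},
  {"offset": [3, -1, -10], "turn": [0, 0, 0], "jaw": 0},
  {"offset": [3, -1, -10], "turn": [0, 0, 0], "jaw": 0},
  {"offset": [3, -1, -7], "turn": [0, 0, 0], "jaw": 0},
  {"offset": [3, -1, -4], "turn": [0, 0, 0], "jaw": 0},
  {"offset": [3, -1, -1], "turn": [0, 0, 0], "jaw": 0},
  {"offset": [3, -1, 1], "turn": [0, 0, 0], "jaw": 0},
  {"offset": [3, -1, 1], "turn": [0, 0, 0], "jaw": 0},
  {"offset": [3, -1, 1], "turn": [0, 0, 0], "jaw": 0},
])

```text
time_s: 10.5
tcp_pos: [0.5442, -0.1154, 0.0686]
eef_rot: [[0.253, 0.967, 0.0], [0.967, -0.253, 0.0], [0.0, -0.0, -1.0]]
wrist_force: [-0.5, -0.5, -4.2]
finger_gap: 0.153
grip_force: 79.2
```

```bash
sed -i 's/^FX=.*/FX=np.array([.5455,-.1204]);FY=-.255/' h.py
python3 - <<'E'
from reg import *
np.set_printoptions(precision=2,suppress=True,linewidth=150)
rep();snap('wrist','n.png')
P0=np.float32([(103.0,75.4),(408.4,75.5),(337.7,87.8),(377.4,88.2)]).reshape(-1,1,2)
for n in 'kmn':
    g=cv2.cvtColor(cv2.imread(f'pics/{n}.png'),6)
    print(n,cv2.cornerSubPix(g,P0.copy(),(6,6),(-1,-1),(3,40,.01)).reshape(-1,2).ravel())
E
```

```text
fix xy mm [-2.6  2.3] z 85.3 yaw err -0.0011 tilt [ 0. -0.] F [-0.5 -0.5 -4.2] T [-0.02 -0.02  0.01] gap 0.153 79.21117544174194 t 10.5
k [103.01  75.41 408.39  75.53 337.73  87.75 377.36  88.2 ]
m [106.46  77.88 405.26  78.68 336.46  90.76 377.43  90.68]
n [104.19  76.25 407.78  76.37 337.56  89.37 377.34  89.09]
```

move_arm([
  {"offset": [0, 0, 1], "turn": [0, 0, 0], "jaw": 0},
  {"offset": [0, 1.5, 1], "turn": [0, 0, 0], "jaw": 0},
  {"offset": [0, 3, 1], "turn": [0, 0, 0], "jaw": 0},
  {"offset": [0, 4, 1], "turn": [0, 0, 0], "jaw": 0},
  {"offset": [0, 4, 1], "turn": [0, 0, 0], "jaw": 0},
  {"offset": [-1.5, 4, 1], "turn": [0, 0, 0], "jaw": 0},
  {"offset": [-3, 4, 1], "turn": [0, 0, 0], "jaw": 0},
  {"offset": [-3, 4, 1], "turn": [0, 0, 0], "jaw": 0},
  {"offset": [-3, 4, 1], "turn": [0, 0, 0], "jaw": 0},
])

```text
time_s: 11.3
tcp_pos: [0.5458, -0.1164, 0.0677]
eef_rot: [[0.252, 0.968, -0.004], [0.968, -0.252, 0.005], [0.004, -0.005, -1.0]]
wrist_force: [-11.4, 9.4, 3.8]
finger_gap: 0.145
grip_force: 80.4
```

```bash
python3 -c "
from h import *
rep()"
```

```text
fix xy mm [-0.7  1.7] z 84.4 yaw err 0.0007 tilt [ 0.0043 -0.0054] F [-11.4   9.4   3.8] T [1.78 1.48 0.09] gap 0.145 80.400230884552 t 11.3
```

move_arm([
  {"offset": [0, -2.5, 0], "turn": [0, 0, 0], "jaw": 0},
  {"offset": [0, -2.5, 0], "turn": [0, 0, 0], "jaw": 0},
  {"offset": [-1, -2.5, 0], "turn": [0, 0, 0], "jaw": 0},
  {"offset": [-1, -2.5, 0], "turn": [0, 0, 0], "jaw": 0},
  {"offset": [-1, -2.5, 0], "turn": [0, 0, 0], "jaw": 0},
])

```text
time_s: 11.72
tcp_pos: [0.5453, -0.1182, 0.068]
eef_rot: [[0.252, 0.968, 0.001], [0.968, -0.252, 0.003], [0.003, 0.001, -1.0]]
wrist_force: [0.2, 6.5, -0.4]
finger_gap: 0.15
grip_force: 79.9
```

Run:
```python
from reg import *
np.set_printoptions(precision=2,suppress=True,linewidth=150)
rep();snap('wrist','o.png')
P0=np.float32([(103.0,75.4),(408.4,75.5),(337.7,87.8),(377.4,88.2)]).reshape(-1,1,2)
for n in 'ko':
    g=cv2.cvtColor(cv2.imread(f'pics/{n}.png'),6)
    print(n,cv2.cornerSubPix(g,P0.copy(),(6,6),(-1,-1),(3,40,.01)).reshape(-1,2).ravel())
r=red('o.png');n,l,st,ce=cv2.connectedComponentsWithStats(r)
for i in range(1,n):
    if st[i,4]>60: print(st[i])
for k,m in(('w0',(-.058,.055)),('w1',(.058,.055))):
    b=box([*FX,FY],m);print(k,b.min(0),b.max(0))
```

```text
fix xy mm [-0.9 -0.1] z 84.7 yaw err 0.0 tilt [0. 0.] F [ 0.2  6.5 -0.4] T [ 1.32 -0.08  0.06] gap 0.15 79.9008858203888 t 11.7167
k [103.01  75.41 408.39  75.53 337.73  87.75 377.36  88.2 ]
o [103.56  75.81 407.59  75.26 337.8   88.53 378.77  88.97]
[ 118   98   41   42 1170]
[ 354   98   40   42 1136]
[ 126  148   37   42 1064]
[352 148  35  41 870]
[147 302  13  18 103]
[353 303  16  18 121]
w0 [115.45  96.58] [167.13 190.43]
w1 [347.33  96.41] [399.49 190.32]
```

move_arm([
  {"offset": [0, 1.5, 0], "turn": [0, 0, 0], "jaw": 0},
  {"offset": [0, 1.5, 0], "turn": [0, 0, 0], "jaw": 0},
  {"offset": [0, 1.5, 0], "turn": [0, 0, 0], "jaw": 0},
])

```text
time_s: 12.02
tcp_pos: [0.5453, -0.1182, 0.068]
eef_rot: [[0.252, 0.968, -0.002], [0.968, -0.252, 0.004], [0.003, -0.003, -1.0]]
wrist_force: [-6.3, 8.4, 3.7]
finger_gap: 0.147
grip_force: 80.4
```

```bash
python3 -c "
from h import *
rep()"
```

```text
fix xy mm [-0.7 -0.2] z 84.7 yaw err 0.0001 tilt [ 0.0029 -0.0031] F [-6.3  8.4  3.7] T [1.56 0.9  0.1 ] gap 0.147 80.40210485458374 t 12.0167
```

Both fences are in contact (about 8 N and 6.5 N) with the yaw square and the handle at 84.7 mm. I'll release and rise.

move_arm([
  {"offset": [0, 0, 0], "turn": [0, 0, 0], "jaw": 0.15},
  {"offset": [0, 0, 0], "turn": [0, 0, 0], "jaw": 0.25},
  {"offset": [0, -1, 0], "turn": [0, 0, 0], "jaw": 0.4},
  {"offset": [0, -2, 0], "turn": [0, 0, 0], "jaw": 0.4},
  {"offset": [0, -2, -10], "turn": [0, 0, 0], "jaw": 0.4},
  {"offset": [0, -2, -30], "turn": [0, 0, 0], "jaw": 0.4},
  {"offset": [0, -2, -50], "turn": [0, 0, 0], "jaw": 0.4},
  {"offset": [0, -2, -50], "turn": [0, 0, 0], "jaw": 0.4},
  {"offset": [0, -2, -50], "turn": [0, 0, 0], "jaw": 0.4},
])

```text
time_s: 12.77
tcp_pos: [0.5453, -0.1201, 0.1201]
eef_rot: [[0.254, 0.967, 0.004], [0.967, -0.254, -0.002], [-0.0, 0.005, -1.0]]
wrist_force: [0.3, -0.5, -0.0]
finger_gap: 0.401
grip_force: 0.0
```

```bash
sed -i 's/^FX=.*/FX=np.array([.5448,-.1204]);FY=-.255/' h.py
cat >> h.py <<'E'
def tcp(tx=None,ty=None,tz=None,yaw=None):
    "TCP in fixture mm; optional target (fixture mm, yaw cw rad) -> offset,turn in the tool axes"
    s=read_state();R=np.array(s['eef_rot']);c,q=np.cos(FY),np.sin(FY);d=np.array(s['tcp_pos'][:2])-FX
    f=np.array([[c,q],[-q,c]])@d*1e3;a=FY-np.arctan2(R[1,1],R[0,1])
    print('tcp fix',f.round(1),'z',round(s['tcp_pos'][2]*1e3,1),'cw',round(a,3),'F',np.round(s['wrist_force'],1),'Tz',round(s['ft_torque'][2],2),'gap',round(s['finger_gap'],3),'q6',round(s['q'][5],0),'t',round(s['time_s'],2))
    if tx is not None:
        D=np.array([tx,ty])-f;W=np.array([[c,-q],[q,c]])@D
        print('offset',(R.T@np.array([*W,tz-s['tcp_pos'][2]*1e3])).round(1),'turn',round(yaw-a,3))
E
python3 - <<'E'
from reg import *
tcp(-58,55,105,0)
snap('wrist','p.png');g=cv2.cvtColor(cv2.imread('pics/p.png'),6)
M=[(-.085,.09,.0445),(.085,.09,.0445),(.047,.083,.0445),(.069,.083,.0445),(-.069,.083,.0445),(-.047,.083,.0445)]
c,s=np.cos(FY),np.sin(FY)
p0=np.array([proj('wrist',[FX[0]+c*a-s*b,FX[1]+s*a+c*b,h]) for a,b,h in M])
p=cv2.cornerSubPix(g,p0.astype(np.float32).reshape(-1,1,2),(7,7),(-1,-1),(3,40,.01)).reshape(-1,2)
print(np.hstack([p0,p]).round(1))
E
```

```text
tcp fix [0.4 0.4] z 120.1 cw 0.001 F [ 0.3 -0.5 -0. ] Tz 0.02 gap 0.401 q6 -1.0 t 12.77
offset [ 54.5 -58.6  14.8] turn -0.001
[[140.3  81.3 139.3  81.6]
 [372.1  80.8 370.1  79. ]
 [319.7  91.  317.4  91.4]
 [349.4  91.  346.9  92.3]
 [163.   91.3 163.7  91.6]
 [192.7  91.3 192.7  91.3]]
```

The plate sits where expected (within about 1 px). Now wing0: approach, descend, grip.

move_arm([
  {"offset": [27, -29, 0], "turn": [0, 0, 0], "jaw": 0.4},
  {"offset": [54, -58, 10], "turn": [0, 0, 0], "jaw": 0.4},
  {"offset": [54.5, -58.5, 30], "turn": [0, 0, 0], "jaw": 0.4},
  {"offset": [54.5, -58.5, 50], "turn": [0, 0, 0], "jaw": 0.4},
  {"offset": [54.5, -58.5, 66], "turn": [0, 0, 0], "jaw": 0.4},
  {"offset": [54.5, -58.5, 66], "turn": [0, 0, 0], "jaw": 0.4},
  {"offset": [54.5, -58.5, 66], "turn": [0, 0, 0], "jaw": 0},
  {"offset": [54.5, -58.5, 66], "turn": [0, 0, 0], "jaw": 0},
  {"offset": [54.5, -58.5, 66], "turn": [0, 0, 0], "jaw": 0},
  {"offset": [54.5, -58.5, 66], "turn": [0, 0, 0], "jaw": 0},
], force=50)

```text
time_s: 13.65
tcp_pos: [0.5022, -0.0523, 0.0519]
eef_rot: [[0.253, 0.967, 0.002], [0.967, -0.253, -0.0], [0.0, 0.002, -1.0]]
wrist_force: [5.8, -1.6, -8.0]
finger_gap: 0.129
grip_force: 51.7
```

```bash
python3 -c "
from h import *
tcp(-58,55,49.3,.52)"
```

```text
tcp fix [-58.4  55.2] z 51.9 cw 0.001 F [ 5.8 -1.6 -8. ] Tz 0.2 gap 0.129 q6 5.0 t 13.65
offset [-0.2  0.3  2.6] turn 0.519
```

move_arm([
  {"offset": [0, 0, 1], "turn": [0, 0, 0.1], "jaw": 0},
  {"offset": [0, 0, 2], "turn": [0, 0, 0.2], "jaw": 0},
  {"offset": [0, 0, 3], "turn": [0, 0, 0.3], "jaw": 0},
  {"offset": [0, 0, 3.8], "turn": [0, 0, 0.4], "jaw": 0},
  {"offset": [0, 0, 4.6], "turn": [0, 0, 0.5], "jaw": 0},
  {"offset": [0, 0, 4.7], "turn": [0, 0, 0.54], "jaw": 0},
  {"offset": [0, 0, 4.7], "turn": [0, 0, 0.54], "jaw": 0},
  {"offset": [0, 0, 4.7], "turn": [0, 0, 0.54], "jaw": 0},
])

```text
time_s: 14.32
tcp_pos: [0.5022, -0.0522, 0.047]
eef_rot: [[0.715, 0.699, 0.002], [0.699, -0.715, -0.0], [0.001, 0.001, -1.0]]
wrist_force: [4.7, 0.3, -8.6]
finger_gap: 0.128
grip_force: 51.5
```

```bash
python3 -c "
from h import *
tcp()"
```

```text
tcp fix [-58.4  55.2] z 47.0 cw 0.541 F [ 4.7  0.3 -8.6] Tz -0.0 gap 0.128 q6 36.0 t 14.32
```

Wing0 is at about 0.54. Release and travel to the diagonal wing2.

move_arm([
  {"offset": [0, 0, 0], "turn": [0, 0, 0], "jaw": 0.4},
  {"offset": [0, 0, 0], "turn": [0, 0, 0], "jaw": 0.4},
  {"offset": [0, 0, -20], "turn": [0, 0, 0], "jaw": 0.4},
  {"offset": [0, 0, -45], "turn": [0, 0, 0], "jaw": 0.4},
  {"offset": [0, 5, -60], "turn": [0, 0, -0.1], "jaw": 0.4},
  {"offset": [-8, 37, -60], "turn": [0, 0, -0.21], "jaw": 0.4},
  {"offset": [-16, 72, -60], "turn": [0, 0, -0.32], "jaw": 0.4},
  {"offset": [-24, 107, -60], "turn": [0, 0, -0.43], "jaw": 0.4},
  {"offset": [-31, 142, -60], "turn": [0, 0, -0.541], "jaw": 0.4},
  {"offset": [-34.5, 156.5, -60], "turn": [0, 0, -0.541], "jaw": 0.4},
])

```text
time_s: 15.15
tcp_pos: [0.5876, -0.1917, 0.1076]
eef_rot: [[0.248, 0.969, 0.001], [0.969, -0.248, -0.002], [-0.001, 0.002, -1.0]]
wrist_force: [1.0, 0.1, 0.1]
finger_gap: 0.401
grip_force: 0.0
```

```bash
python3 -c "
from h import *
optics.read_camera('side');tcp(58,-55,54,0)"
```

```text
tcp fix [ 59.7 -59. ] z 107.3 cw 0.002 F [-3.4  0.1  0.1] Tz 0.05 gap 0.4 q6 -7.0 t 15.2
offset [ 4.1 -1.8 53.3] turn -0.002
```

move_arm([
  {"offset": [0, 0, 10], "turn": [0, 0, 0], "jaw": 0.4},
  {"offset": [0, 0, 15], "turn": [0, 0, 0], "jaw": 0.4},
  {"offset": [0, 0, 15], "turn": [0, 0, 0], "jaw": 0.4},
])

```text
time_s: 15.45
tcp_pos: [0.5849, -0.1867, 0.0899]
eef_rot: [[0.252, 0.968, -0.003], [0.968, -0.252, 0.002], [0.001, -0.003, -1.0]]
wrist_force: [-0.4, -0.7, -0.5]
finger_gap: 0.397
grip_force: 0.0
```

```bash
python3 -c "
from h import *
tcp(58,-55,54,0)"
```

```text
tcp fix [ 55.6 -54. ] z 89.9 cw -0.0 F [-0.4 -0.7 -0.5] Tz 0.01 gap 0.397 q6 -6.0 t 15.45
offset [-1.   2.6 35.9] turn 0.0
```

move_arm([
  {"offset": [0, 0, 15], "turn": [0, 0, 0], "jaw": 0.4},
  {"offset": [0, 0, 30], "turn": [0, 0, 0], "jaw": 0.4},
  {"offset": [0, 0, 38], "turn": [0, 0, 0], "jaw": 0.4},
  {"offset": [0, 0, 38], "turn": [0, 0, 0], "jaw": 0.4},
  {"offset": [0, 0, 38], "turn": [0, 0, 0], "jaw": 0},
  {"offset": [0, 0, 38], "turn": [0, 0, 0], "jaw": 0},
  {"offset": [0, 0, 38], "turn": [0, 0, 0], "jaw": 0},
  {"offset": [0, 0, 38], "turn": [0, 0, 0], "jaw": 0},
])

```text
time_s: 16.12
tcp_pos: [0.5871, -0.1878, 0.0552]
eef_rot: [[0.252, 0.968, 0.002], [0.968, -0.252, -0.0], [0.0, 0.002, -1.0]]
wrist_force: [2.3, 1.0, 1.3]
finger_gap: 0.134
grip_force: 50.7
```

```bash
python3 -c "
from h import *
tcp(58,-55,54,0)"
```

```text
tcp fix [ 57.9 -54.5] z 55.2 cw -0.0 F [2.3 1.  1.3] Tz 0.02 gap 0.134 q6 -6.0 t 16.12
offset [-0.5  0.1  1.2] turn 0.0
```

move_arm([
  {"offset": [0, 0, 1], "turn": [0, 0, 0.1], "jaw": 0},
  {"offset": [0, 0, 2], "turn": [0, 0, 0.2], "jaw": 0},
  {"offset": [0, 0, 3], "turn": [0, 0, 0.3], "jaw": 0},
  {"offset": [0, 0, 3.8], "turn": [0, 0, 0.4], "jaw": 0},
  {"offset": [0, 0, 4.6], "turn": [0, 0, 0.5], "jaw": 0},
  {"offset": [0, 0, 4.7], "turn": [0, 0, 0.54], "jaw": 0},
  {"offset": [0, 0, 4.7], "turn": [0, 0, 0.54], "jaw": 0},
  {"offset": [0, 0, 4.7], "turn": [0, 0, 0.54], "jaw": 0},
])

```text
time_s: 16.78
tcp_pos: [0.587, -0.1877, 0.0504]
eef_rot: [[0.713, 0.702, 0.002], [0.702, -0.713, 0.0], [0.002, 0.002, -1.0]]
wrist_force: [3.2, 2.3, 2.1]
finger_gap: 0.128
grip_force: 51.2
```

```bash
python3 -c "
from h import *
tcp(58,55,110,0)"
```

```text
tcp fix [ 57.8 -54.5] z 50.4 cw 0.538 F [3.2 2.3 2.1] Tz -0.12 gap 0.128 q6 25.0 t 16.78
offset [ 94.2 -55.9 -59.6] turn -0.538
```

Wing2 is at about 0.54. Next, wing1.

move_arm([
  {"offset": [0, 0, 0], "turn": [0, 0, 0], "jaw": 0.4},
  {"offset": [0, 0, 0], "turn": [0, 0, 0], "jaw": 0.4},
  {"offset": [0, 0, -25], "turn": [0, 0, 0], "jaw": 0.4},
  {"offset": [4, -2, -42], "turn": [0, 0, -0.1], "jaw": 0.4},
  {"offset": [30, -18, -42], "turn": [0, 0, -0.22], "jaw": 0.4},
  {"offset": [60, -36, -42], "turn": [0, 0, -0.33], "jaw": 0.4},
  {"offset": [82, -49, -42], "turn": [0, 0, -0.44], "jaw": 0.4},
  {"offset": [94, -56, -42], "turn": [0, 0, -0.538], "jaw": 0.4},
  {"offset": [94, -56, -42], "turn": [0, 0, -0.538], "jaw": 0.4},
  {"offset": [94, -56, -42], "turn": [0, 0, -0.538], "jaw": 0.4},
])

```text
time_s: 17.62
tcp_pos: [0.6138, -0.0819, 0.0907]
eef_rot: [[0.255, 0.967, -0.001], [0.967, -0.255, -0.001], [-0.001, -0.001, -1.0]]
wrist_force: [-0.0, -0.0, -0.3]
finger_gap: 0.398
grip_force: 0.0
```

```bash
python3 -c "
from h import *
tcp(58,55,54,0)"
```

```text
tcp fix [57.  54.6] z 90.7 cw 0.002 F [-0.  -0.  -0.3] Tz -0.0 gap 0.398 q6 4.0 t 17.62
offset [ 0.4  1.  36.7] turn -0.002
```

move_arm([
  {"offset": [0, 0.5, 15], "turn": [0, 0, 0], "jaw": 0.4},
  {"offset": [0, 0.5, 30], "turn": [0, 0, 0], "jaw": 0.4},
  {"offset": [0, 0.5, 37], "turn": [0, 0, 0], "jaw": 0.4},
  {"offset": [0, 0.5, 37], "turn": [0, 0, 0], "jaw": 0.4},
  {"offset": [0, 0.5, 37], "turn": [0, 0, 0], "jaw": 0},
  {"offset": [0, 0.5, 37], "turn": [0, 0, 0], "jaw": 0},
  {"offset": [0, 0.5, 37], "turn": [0, 0, 0], "jaw": 0},
  {"offset": [0, 0.5, 37], "turn": [0, 0, 0], "jaw": 0},
])

```text
time_s: 18.28
tcp_pos: [0.6144, -0.0829, 0.0551]
eef_rot: [[0.255, 0.967, 0.0], [0.967, -0.255, -0.001], [-0.001, 0.0, -1.0]]
wrist_force: [-4.8, -2.7, 2.2]
finger_gap: 0.127
grip_force: 50.3
```

```bash
python3 -c "
from h import *
tcp(58,55,54,0)"
```

```text
tcp fix [57.9 53.9] z 55.1 cw 0.003 F [-4.8 -2.7  2.2] Tz -0.1 gap 0.127 q6 4.0 t 18.28
offset [1.1 0.1 1.1] turn -0.003
```

move_arm([
  {"offset": [0, 0, 1], "turn": [0, 0, 0.1], "jaw": 0},
  {"offset": [0, 0, 2], "turn": [0, 0, 0.2], "jaw": 0},
  {"offset": [0, 0, 3], "turn": [0, 0, 0.3], "jaw": 0},
  {"offset": [0, 0, 3.8], "turn": [0, 0, 0.4], "jaw": 0},
  {"offset": [0, 0, 4.6], "turn": [0, 0, 0.5], "jaw": 0},
  {"offset": [0, 0, 4.7], "turn": [0, 0, 0.54], "jaw": 0},
  {"offset": [0, 0, 4.7], "turn": [0, 0, 0.54], "jaw": 0},
  {"offset": [0, 0, 4.7], "turn": [0, 0, 0.54], "jaw": 0},
])

```text
time_s: 18.95
tcp_pos: [0.6136, -0.0825, 0.0503]
eef_rot: [[0.716, 0.699, -0.002], [0.699, -0.716, -0.0], [-0.002, -0.001, -1.0]]
wrist_force: [-7.2, -1.4, 3.8]
finger_gap: 0.129
grip_force: 50.6
```

```bash
python3 -c "
from h import *
tcp(-58,-55,110,0)"
```

```text
tcp fix [57.  54.1] z 50.3 cw 0.542 F [-7.2 -1.4  3.8] Tz -0.13 gap 0.129 q6 35.0 t 18.95
offset [-152.9  -42.3  -59.4] turn -0.542
```

move_arm([
  {"offset": [0, 0, 0], "turn": [0, 0, 0], "jaw": 0.4},
  {"offset": [0, 0, 0], "turn": [0, 0, 0], "jaw": 0.4},
  {"offset": [0, 0, -25], "turn": [0, 0, 0], "jaw": 0.4},
  {"offset": [-3, -1, -57], "turn": [0, 0, -0.1], "jaw": 0.4},
  {"offset": [-35, -10, -57], "turn": [0, 0, -0.22], "jaw": 0.4},
  {"offset": [-72, -20, -57], "turn": [0, 0, -0.33], "jaw": 0.4},
  {"offset": [-108, -30, -57], "turn": [0, 0, -0.44], "jaw": 0.4},
  {"offset": [-138, -38, -57], "turn": [0, 0, -0.54], "jaw": 0.4},
  {"offset": [-153, -42, -50], "turn": [0, 0, -0.54], "jaw": 0.4},
  {"offset": [-153, -42, -42], "turn": [0, 0, -0.54], "jaw": 0.4},
])

```text
time_s: 19.78
tcp_pos: [0.4747, -0.1609, 0.0928]
eef_rot: [[0.257, 0.967, 0.003], [0.967, -0.257, -0.002], [-0.001, 0.003, -1.0]]
wrist_force: [-0.5, 0.2, -0.0]
finger_gap: 0.403
grip_force: 0.0
```

move_arm([
  {"offset": [0, 0, 2], "turn": [0, 0, 0], "jaw": 0.4},
  {"offset": [0, 0, 2], "turn": [0, 0, 0], "jaw": 0.4},
])

```text
time_s: 19.95
tcp_pos: [0.4761, -0.1587, 0.0888]
eef_rot: [[0.254, 0.967, -0.0], [0.967, -0.254, 0.001], [0.001, -0.0, -1.0]]
wrist_force: [-0.2, 0.3, -0.9]
finger_gap: 0.397
grip_force: 0.0
```

```bash
python3 -c "
from h import *
tcp(-58,-55,54,0)"
```

```text
tcp fix [-56.8 -54.3] z 88.8 cw 0.002 F [-0.2  0.3 -0.9] Tz 0.02 gap 0.397 q6 -8.0 t 19.95
offset [-0.7 -1.2 34.8] turn -0.002
```

move_arm([
  {"offset": [-0.5, -0.8, 15], "turn": [0, 0, 0], "jaw": 0.4},
  {"offset": [-0.5, -0.8, 28], "turn": [0, 0, 0], "jaw": 0.4},
  {"offset": [-0.5, -0.8, 35], "turn": [0, 0, 0], "jaw": 0.4},
  {"offset": [-0.5, -0.8, 35], "turn": [0, 0, 0], "jaw": 0.4},
  {"offset": [-0.5, -0.8, 35], "turn": [0, 0, 0], "jaw": 0},
  {"offset": [-0.5, -0.8, 35], "turn": [0, 0, 0], "jaw": 0},
  {"offset": [-0.5, -0.8, 35], "turn": [0, 0, 0], "jaw": 0},
  {"offset": [-0.5, -0.8, 35], "turn": [0, 0, 0], "jaw": 0},
])

```text
time_s: 20.62
tcp_pos: [0.4749, -0.1592, 0.0551]
eef_rot: [[0.254, 0.967, 0.0], [0.967, -0.254, 0.0], [0.0, 0.0, -1.0]]
wrist_force: [-3.2, 2.6, 1.5]
finger_gap: 0.131
grip_force: 49.0
```

```bash
python3 -c "
from h import *
tcp(-58,-55,54,0)"
```

```text
tcp fix [-57.8 -55.2] z 55.1 cw 0.002 F [-3.2  2.6  1.5] Tz -0.1 gap 0.131 q6 -8.0 t 20.62
offset [ 0.2 -0.2  1.1] turn -0.002
```

move_arm([
  {"offset": [0, 0, 1], "turn": [0, 0, 0.1], "jaw": 0},
  {"offset": [0, 0, 2], "turn": [0, 0, 0.2], "jaw": 0},
  {"offset": [0, 0, 3], "turn": [0, 0, 0.3], "jaw": 0},
  {"offset": [0, 0, 3.8], "turn": [0, 0, 0.4], "jaw": 0},
  {"offset": [0, 0, 4.6], "turn": [0, 0, 0.5], "jaw": 0},
  {"offset": [0, 0, 4.7], "turn": [0, 0, 0.54], "jaw": 0},
  {"offset": [0, 0, 4.7], "turn": [0, 0, 0.54], "jaw": 0},
  {"offset": [0, 0, 4.7], "turn": [0, 0, 0.54], "jaw": 0},
])

```text
time_s: 21.28
tcp_pos: [0.4747, -0.1591, 0.0503]
eef_rot: [[0.714, 0.7, -0.0], [0.7, -0.714, 0.001], [0.0, -0.001, -1.0]]
wrist_force: [-4.8, 3.7, 3.9]
finger_gap: 0.131
grip_force: 49.3
```

```bash
python3 -c "
from h import *
tcp()"
```

```text
tcp fix [-58.1 -55.2] z 50.3 cw 0.54 F [-4.8  3.7  3.9] Tz -0.09 gap 0.131 q6 23.0 t 21.28
```

All four should be at about 0.54. One failure rule depends on this, so I'll check all wings from above before round two.

move_arm([
  {"offset": [0, 0, 0], "turn": [0, 0, 0], "jaw": 0.4},
  {"offset": [0, 0, 0], "turn": [0, 0, 0], "jaw": 0.4},
  {"offset": [0, 0, -30], "turn": [0, 0, 0], "jaw": 0.4},
  {"offset": [15, 3, -65], "turn": [0, 0, 0], "jaw": 0.4},
  {"offset": [40, 7, -95], "turn": [0, 0, 0], "jaw": 0.4},
  {"offset": [65, 11, -125], "turn": [0, 0, 0], "jaw": 0.4},
  {"offset": [95, 16, -150], "turn": [0, 0, 0], "jaw": 0.4},
  {"offset": [120, 20, -170], "turn": [0, 0, 0], "jaw": 0.4},
  {"offset": [130, 22, -175], "turn": [0, 0, 0], "jaw": 0.4},
  {"offset": [130, 22, -175], "turn": [0, 0, 0], "jaw": 0.4},
])

```text
time_s: 22.12
tcp_pos: [0.5858, -0.0831, 0.2271]
eef_rot: [[0.713, 0.701, 0.005], [0.701, -0.713, -0.001], [0.003, 0.004, -1.0]]
wrist_force: [-0.7, -0.1, -0.4]
finger_gap: 0.404
grip_force: 0.0
```

```bash
cat > look.py <<'E'
from reg import *
import sys
def look(name):
    optics.read_camera('side');optics.read_camera('side');tcp();snap('wrist',name)
    r=red(name);c,s=np.cos(FY),np.sin(FY)
    for i,m in enumerate([(-.058,.055),(.058,.055),(.058,-.055),(-.058,-.055)]):
        b=None
        best=None
        for a in np.arange(-.1,1.2,.02):
            z=.071-.009*a;B=box([*FX,FY],m,a,z)
            k=np.zeros_like(r);cv2.fillConvexPoly(k,cv2.convexHull(B.astype(np.float32)).astype(np.int32),1)
            w=np.zeros_like(r);cx=B.mean(0).astype(int);cv2.circle(w,tuple(int(v) for v in cx),34,1,-1)
            v=(k&r&w).sum()/((k|r)&w).sum()
            if best is None or v>best[0]: best=(v,a,cx)
        print('wing',i,'angle',round(best[1],2),'iou',round(best[0],2),'px',best[2])
    g=cv2.cvtColor(cv2.imread('pics/'+name),6)
    for q in nets.mark_of('guide_grip','wrist')[:1]: print('grip',q['centre'],ray('wrist',q['centre'],.0805))
look(sys.argv[1])
E
python3 look.py q.png
```

```text
tcp fix [28.3 44.6] z 224.3 cw 0.541 F [-1.   0.4 -1.1] Tz -0.02 gap 0.403 q6 34.0 t 22.22
wing 0 angle 0.68 iou 0.5 px [187 202]
wing 1 angle 0.52 iou 0.45 px [274 151]
wing 2 angle 0.36 iou 0.29 px [321 231]
wing 3 angle 0.6 iou 0.53 px [238 274]
grip [254.0, 225.9] [ 0.54124434 -0.12194582  0.0805    ]
```

```bash
cat > ang.py <<'E'
from reg import *
def ang(name,rad=30,zg=.075):
    r=red(name);c,s=np.cos(FY),np.sin(FY)
    for i,m in enumerate([(-.058,.055),(.058,.055),(.058,-.055),(-.058,-.055)]):
        cx=proj('wrist',[FX[0]+c*m[0]-s*m[1],FX[1]+s*m[0]+c*m[1],zg])
        ys,xs=np.nonzero(r);k=np.hypot(xs-cx[0],ys-cx[1])<rad;W=np.array([ray('wrist',p,zg)[:2] for p in np.c_[xs,ys][k]])
        if len(W)<30: print(i,'few',len(W));continue
        u,S,V=np.linalg.svd(W-W.mean(0),full_matrices=False);v=V[0]*np.sign(V[0,1]);d=W.mean(0)-FX
        print('wing',i,len(W),'cw',round(FY-np.arctan2(-v[0],v[1]),2),'len',(S/np.sqrt(len(W))*1e3*3.46).round(1),'centre fix',(np.array([[c,s],[-s,c]])@d*1e3).round(1))
E
python3 - <<'E'
from ang import *
ang('q.png')
E
```

```text
wing 0 334 cw 0.6 len [50.9 14. ] centre fix [-54.3  56.4]
wing 1 258 cw 0.53 len [48.3 11.9] centre fix [56.7 55.4]
wing 2 182 cw 0.46 len [48.7 11.4] centre fix [ 59.3 -49.8]
wing 3 248 cw 0.57 len [57.9 11.7] centre fix [-54.1 -48.7]
```

All wings read about 0.5 to 0.6. Round two starts with wing0.

move_arm([
  {"offset": [-12, -26, 20], "turn": [0, 0, 0], "jaw": 0.4},
  {"offset": [-24, -52, 45], "turn": [0, 0, 0], "jaw": 0.4},
  {"offset": [-35.5, -79, 75], "turn": [0, 0, 0], "jaw": 0.4},
  {"offset": [-35.5, -79, 110], "turn": [0, 0, 0], "jaw": 0.4},
  {"offset": [-35.5, -79, 130], "turn": [0, 0, 0], "jaw": 0.4},
  {"offset": [-35.5, -79, 135], "turn": [0, 0, 0], "jaw": 0.4},
  {"offset": [-35.5, -79, 135], "turn": [0, 0, 0], "jaw": 0.4},
])

```text
time_s: 22.9
tcp_pos: [0.5008, -0.0529, 0.0875]
eef_rot: [[0.716, 0.698, -0.004], [0.698, -0.716, 0.001], [-0.003, -0.003, -1.0]]
wrist_force: [-0.9, 0.5, -0.7]
finger_gap: 0.402
grip_force: 0.0
```

```bash
python3 -c "
from h import *
tcp(-58,55,49.5,.54)"
```

```text
tcp fix [-59.6  54.2] z 87.5 cw 0.543 F [-0.9  0.5 -0.7] Tz 0.0 gap 0.402 q6 36.0 t 22.9
offset [ 1.6  1.1 38. ] turn -0.003
```

move_arm([
  {"offset": [1.2, 0.8, 15], "turn": [0, 0, 0], "jaw": 0.4},
  {"offset": [1.2, 0.8, 30], "turn": [0, 0, 0], "jaw": 0.4},
  {"offset": [1.2, 0.8, 38], "turn": [0, 0, 0], "jaw": 0.4},
  {"offset": [1.2, 0.8, 38], "turn": [0, 0, 0], "jaw": 0.4},
  {"offset": [1.2, 0.8, 38], "turn": [0, 0, 0], "jaw": 0},
  {"offset": [1.2, 0.8, 38], "turn": [0, 0, 0], "jaw": 0},
  {"offset": [1.2, 0.8, 38], "turn": [0, 0, 0], "jaw": 0},
  {"offset": [1.2, 0.8, 38], "turn": [0, 0, 0], "jaw": 0},
])

```text
time_s: 23.57
tcp_pos: [0.5036, -0.0514, 0.0534]
eef_rot: [[0.715, 0.699, -0.001], [0.699, -0.715, 0.002], [0.001, -0.002, -1.0]]
wrist_force: [-6.6, 3.5, 3.7]
finger_gap: 0.125
grip_force: 50.8
```

```bash
python3 -c "
from h import *
tcp(-58,55,49.5,.54)"
```

```text
tcp fix [-57.3  56.4] z 53.4 cw 0.542 F [-6.6  3.5  3.7] Tz 0.01 gap 0.125 q6 36.0 t 23.57
offset [-1.6  0.1  3.9] turn -0.002
```

move_arm([
  {"offset": [0, 0, 1], "turn": [0, 0, 0.1], "jaw": 0},
  {"offset": [0, 0, 2], "turn": [0, 0, 0.2], "jaw": 0},
  {"offset": [0, 0, 3], "turn": [0, 0, 0.3], "jaw": 0},
  {"offset": [0, 0, 3.8], "turn": [0, 0, 0.4], "jaw": 0},
  {"offset": [0, 0, 4.4], "turn": [0, 0, 0.48], "jaw": 0},
  {"offset": [0, 0, 4.6], "turn": [0, 0, 0.53], "jaw": 0},
  {"offset": [0, 0, 4.6], "turn": [0, 0, 0.54], "jaw": 0},
  {"offset": [0, 0, 4.6], "turn": [0, 0, 0.54], "jaw": 0},
])

```text
time_s: 24.23
tcp_pos: [0.5038, -0.0519, 0.0491]
eef_rot: [[0.972, 0.233, -0.0], [0.233, -0.972, 0.0], [-0.0, -0.0, -1.0]]
wrist_force: [-6.2, 1.8, 5.0]
finger_gap: 0.126
grip_force: 53.4
```

```bash
python3 -c "
from h import *
tcp(58,-55,107,.54)"
```

```text
tcp fix [-56.9  55.9] z 49.1 cw 1.081 F [-6.2  1.8  5. ] Tz 0.85 gap 0.126 q6 67.0 t 24.23
offset [ 49.2 152.  -58. ] turn -0.541
```

Wing0 is home: torque rose to 0.85 N m at the stop. Next, the diagonal wing2.

move_arm([
  {"offset": [0, 0, 0], "turn": [0, 0, 0], "jaw": 0.4},
  {"offset": [0, 0, 0], "turn": [0, 0, 0], "jaw": 0.4},
  {"offset": [0, 0, -25], "turn": [0, 0, 0], "jaw": 0.4},
  {"offset": [1, 3, -57], "turn": [0, 0, -0.1], "jaw": 0.4},
  {"offset": [12, 36, -57], "turn": [0, 0, -0.22], "jaw": 0.4},
  {"offset": [23, 71, -57], "turn": [0, 0, -0.33], "jaw": 0.4},
  {"offset": [35, 108, -57], "turn": [0, 0, -0.44], "jaw": 0.4},
  {"offset": [45, 138, -57], "turn": [0, 0, -0.54], "jaw": 0.4},
  {"offset": [49, 152, -50], "turn": [0, 0, -0.54], "jaw": 0.4},
  {"offset": [49, 152, -40], "turn": [0, 0, -0.54], "jaw": 0.4},
])

```text
time_s: 25.07
tcp_pos: [0.5887, -0.1925, 0.0882]
eef_rot: [[0.717, 0.697, 0.003], [0.697, -0.717, -0.002], [0.001, 0.004, -1.0]]
wrist_force: [-0.4, 0.5, -0.4]
finger_gap: 0.398
grip_force: 0.0
```

move_arm([
  {"offset": [0, 0, 0], "turn": [0, 0, 0], "jaw": 0.4},
  {"offset": [0, 0, 0], "turn": [0, 0, 0], "jaw": 0.4},
  {"offset": [0, 0, 0], "turn": [0, 0, 0], "jaw": 0.4},
])

```text
time_s: 25.32
tcp_pos: [0.5867, -0.1878, 0.0875]
eef_rot: [[0.715, 0.699, -0.0], [0.699, -0.715, 0.0], [0.0, -0.0, -1.0]]
wrist_force: [-0.0, 0.2, 0.7]
finger_gap: 0.402
grip_force: 0.0
```

```bash
python3 -c "
from h import *
tcp(58,-55,49.5,.54)"
```

```text
tcp fix [ 57.5 -54.7] z 87.5 cw 0.541 F [-0.   0.2  0.7] Tz 0.01 gap 0.402 q6 25.0 t 25.32
offset [-0.   0.6 38. ] turn -0.001
```

move_arm([
  {"offset": [0, 0.5, 15], "turn": [0, 0, 0], "jaw": 0.4},
  {"offset": [0, 0.5, 30], "turn": [0, 0, 0], "jaw": 0.4},
  {"offset": [0, 0.5, 38], "turn": [0, 0, 0], "jaw": 0.4},
  {"offset": [0, 0.5, 38], "turn": [0, 0, 0], "jaw": 0.4},
  {"offset": [0, 0.5, 38], "turn": [0, 0, 0], "jaw": 0},
  {"offset": [0, 0.5, 38], "turn": [0, 0, 0], "jaw": 0},
  {"offset": [0, 0.5, 38], "turn": [0, 0, 0], "jaw": 0},
  {"offset": [0, 0.5, 38], "turn": [0, 0, 0], "jaw": 0},
])

```text
time_s: 25.98
tcp_pos: [0.5869, -0.1883, 0.0505]
eef_rot: [[0.715, 0.699, -0.001], [0.699, -0.715, 0.001], [0.001, -0.001, -1.0]]
wrist_force: [-4.8, 3.5, 1.9]
finger_gap: 0.128
grip_force: 49.6
```

```bash
python3 -c "
from h import *
tcp(58,-55,49.5,.54)"
```

```text
tcp fix [ 57.9 -55.1] z 50.5 cw 0.542 F [-4.8  3.5  1.9] Tz -0.14 gap 0.128 q6 25.0 t 25.98
offset [0.1 0.1 1. ] turn -0.002
```

move_arm([
  {"offset": [0, 0, 1], "turn": [0, 0, 0.1], "jaw": 0},
  {"offset": [0, 0, 2], "turn": [0, 0, 0.2], "jaw": 0},
  {"offset": [0, 0, 3], "turn": [0, 0, 0.3], "jaw": 0},
  {"offset": [0, 0, 3.8], "turn": [0, 0, 0.4], "jaw": 0},
  {"offset": [0, 0, 4.4], "turn": [0, 0, 0.48], "jaw": 0},
  {"offset": [0, 0, 4.6], "turn": [0, 0, 0.53], "jaw": 0},
  {"offset": [0, 0, 4.6], "turn": [0, 0, 0.54], "jaw": 0},
  {"offset": [0, 0, 4.6], "turn": [0, 0, 0.54], "jaw": 0},
])

```text
time_s: 26.65
tcp_pos: [0.5867, -0.188, 0.0462]
eef_rot: [[0.972, 0.233, -0.001], [0.233, -0.972, 0.001], [-0.001, -0.002, -1.0]]
wrist_force: [-6.3, 4.9, 4.3]
finger_gap: 0.131
grip_force: 52.6
```

```bash
python3 -c "
from h import *
tcp(58,55,90,.54)"
```

```text
tcp fix [ 57.6 -54.8] z 46.2 cw 1.08 F [-6.3  4.9  4.3] Tz 0.94 gap 0.131 q6 56.0 t 26.65
offset [ 52.1 -96.8 -43.7] turn -0.54
```

Wing2 is home too (torque 0.94 N m). Now wing1.

move_arm([
  {"offset": [0, 0, 0], "turn": [0, 0, 0], "jaw": 0.4},
  {"offset": [0, 0, 0], "turn": [0, 0, 0], "jaw": 0.4},
  {"offset": [0, 0, -25], "turn": [0, 0, 0], "jaw": 0.4},
  {"offset": [2, -4, -42], "turn": [0, 0, -0.1], "jaw": 0.4},
  {"offset": [16, -31, -42], "turn": [0, 0, -0.22], "jaw": 0.4},
  {"offset": [33, -62, -42], "turn": [0, 0, -0.33], "jaw": 0.4},
  {"offset": [46, -86, -42], "turn": [0, 0, -0.44], "jaw": 0.4},
  {"offset": [52, -97, -42], "turn": [0, 0, -0.54], "jaw": 0.4},
  {"offset": [52, -97, -42], "turn": [0, 0, -0.54], "jaw": 0.4},
  {"offset": [52, -97, -42], "turn": [0, 0, -0.54], "jaw": 0.4},
])

```text
time_s: 27.48
tcp_pos: [0.6158, -0.0826, 0.0872]
eef_rot: [[0.716, 0.698, 0.001], [0.698, -0.716, -0.001], [0.0, 0.001, -1.0]]
wrist_force: [-0.8, -0.7, 0.6]
finger_gap: 0.402
grip_force: 0.0
```

move_arm([
  {"offset": [0, 0, 0], "turn": [0, 0, 0], "jaw": 0.4},
  {"offset": [0, 0, 0], "turn": [0, 0, 0], "jaw": 0.4},
])

```text
time_s: 27.65
tcp_pos: [0.6153, -0.0841, 0.0868]
eef_rot: [[0.718, 0.696, 0.0], [0.696, -0.718, -0.001], [-0.0, 0.001, -1.0]]
wrist_force: [0.3, -0.2, -0.9]
finger_gap: 0.4
grip_force: 0.0
```

```bash
python3 -c "
from h import *
tcp(58,55,49.5,.54)"
```

```text
tcp fix [59.  52.9] z 86.8 cw 0.545 F [ 0.3 -0.2 -0.9] Tz 0.01 gap 0.4 q6 35.0 t 27.65
offset [ 1.3 -2.  37.3] turn -0.005
```

move_arm([
  {"offset": [1, -1.3, 15], "turn": [0, 0, 0], "jaw": 0.4},
  {"offset": [1, -1.3, 30], "turn": [0, 0, 0], "jaw": 0.4},
  {"offset": [1, -1.3, 37], "turn": [0, 0, 0], "jaw": 0.4},
  {"offset": [1, -1.3, 37], "turn": [0, 0, 0], "jaw": 0.4},
  {"offset": [1, -1.3, 37], "turn": [0, 0, 0], "jaw": 0},
  {"offset": [1, -1.3, 37], "turn": [0, 0, 0], "jaw": 0},
  {"offset": [1, -1.3, 37], "turn": [0, 0, 0], "jaw": 0},
  {"offset": [1, -1.3, 37], "turn": [0, 0, 0], "jaw": 0},
])

```text
time_s: 28.32
tcp_pos: [0.615, -0.0812, 0.0506]
eef_rot: [[0.716, 0.699, -0.0], [0.699, -0.716, 0.0], [-0.0, -0.0, -1.0]]
wrist_force: [-5.0, 1.4, 1.9]
finger_gap: 0.13
grip_force: 50.2
```

```bash
python3 -c "
from h import *
tcp(58,55,49.5,.54)"
```

```text
tcp fix [58.  55.6] z 50.6 cw 0.542 F [-5.   1.4  1.9] Tz -0.17 gap 0.13 q6 35.0 t 28.32
offset [-0.6  0.3  1.1] turn -0.002
```

move_arm([
  {"offset": [0, 0, 1], "turn": [0, 0, 0.1], "jaw": 0},
  {"offset": [0, 0, 2], "turn": [0, 0, 0.2], "jaw": 0},
  {"offset": [0, 0, 3], "turn": [0, 0, 0.3], "jaw": 0},
  {"offset": [0, 0, 3.8], "turn": [0, 0, 0.4], "jaw": 0},
  {"offset": [0, 0, 4.4], "turn": [0, 0, 0.48], "jaw": 0},
  {"offset": [0, 0, 4.6], "turn": [0, 0, 0.53], "jaw": 0},
  {"offset": [0, 0, 4.6], "turn": [0, 0, 0.54], "jaw": 0},
  {"offset": [0, 0, 4.6], "turn": [0, 0, 0.54], "jaw": 0},
])

```text
time_s: 28.98
tcp_pos: [0.615, -0.0812, 0.0462]
eef_rot: [[0.973, 0.233, -0.0], [0.233, -0.973, -0.001], [-0.0, 0.001, -1.0]]
wrist_force: [-5.1, 1.0, 4.4]
finger_gap: 0.129
grip_force: 53.0
```

```bash
python3 -c "
from h import *
tcp(-58,-55,105,.54)"
```

```text
tcp fix [58.  55.6] z 46.2 cw 1.081 F [-5.1  1.   4.4] Tz 0.93 gap 0.129 q6 66.0 t 28.98
offset [-154.4   43.   -58.7] turn -0.541
```

Wing1 is home. Last, wing3.

move_arm([
  {"offset": [0, 0, 0], "turn": [0, 0, 0], "jaw": 0.4},
  {"offset": [0, 0, 0], "turn": [0, 0, 0], "jaw": 0.4},
  {"offset": [0, 0, -25], "turn": [0, 0, 0], "jaw": 0.4},
  {"offset": [-3, 1, -57], "turn": [0, 0, -0.1], "jaw": 0.4},
  {"offset": [-36, 10, -57], "turn": [0, 0, -0.22], "jaw": 0.4},
  {"offset": [-72, 20, -57], "turn": [0, 0, -0.33], "jaw": 0.4},
  {"offset": [-108, 30, -57], "turn": [0, 0, -0.44], "jaw": 0.4},
  {"offset": [-139, 39, -57], "turn": [0, 0, -0.54], "jaw": 0.4},
  {"offset": [-154, 43, -50], "turn": [0, 0, -0.54], "jaw": 0.4},
  {"offset": [-154, 43, -42], "turn": [0, 0, -0.54], "jaw": 0.4},
])

```text
time_s: 29.82
tcp_pos: [0.4742, -0.1607, 0.0882]
eef_rot: [[0.717, 0.697, 0.003], [0.697, -0.717, -0.002], [0.0, 0.003, -1.0]]
wrist_force: [-0.0, -0.0, 0.3]
finger_gap: 0.403
grip_force: 0.0
```

move_arm([
  {"offset": [0, 0, 0], "turn": [0, 0, 0], "jaw": 0.4},
  {"offset": [0, 0, 0], "turn": [0, 0, 0], "jaw": 0.4},
  {"offset": [0, 0, 0], "turn": [0, 0, 0], "jaw": 0.4},
])

```text
time_s: 30.07
tcp_pos: [0.4763, -0.1582, 0.0871]
eef_rot: [[0.715, 0.699, 0.0], [0.699, -0.715, 0.0], [0.0, 0.0, -1.0]]
wrist_force: [0.0, -0.1, 0.2]
finger_gap: 0.398
grip_force: 0.0
```

```bash
python3 -c "
from h import *
tcp(-58,-55,49.5,.54)"
```

```text
tcp fix [-56.8 -53.9] z 87.1 cw 0.541 F [ 0.  -0.1  0.2] Tz -0.02 gap 0.398 q6 23.0 t 30.07
offset [-1.6 -0.5 37.6] turn -0.001
```

move_arm([
  {"offset": [-1.4, -0.4, 15], "turn": [0, 0, 0], "jaw": 0.4},
  {"offset": [-1.4, -0.4, 30], "turn": [0, 0, 0], "jaw": 0.4},
  {"offset": [-1.4, -0.4, 37], "turn": [0, 0, 0], "jaw": 0.4},
  {"offset": [-1.4, -0.4, 37], "turn": [0, 0, 0], "jaw": 0.4},
  {"offset": [-1.4, -0.4, 37], "turn": [0, 0, 0], "jaw": 0},
  {"offset": [-1.4, -0.4, 37], "turn": [0, 0, 0], "jaw": 0},
  {"offset": [-1.4, -0.4, 37], "turn": [0, 0, 0], "jaw": 0},
  {"offset": [-1.4, -0.4, 37], "turn": [0, 0, 0], "jaw": 0},
])

```text
time_s: 30.73
tcp_pos: [0.4746, -0.1591, 0.051]
eef_rot: [[0.715, 0.699, 0.001], [0.699, -0.715, 0.0], [0.001, 0.001, -1.0]]
wrist_force: [-0.9, 2.7, 1.8]
finger_gap: 0.125
grip_force: 50.2
```

```bash
python3 -c "
from h import *
tcp(-58,-55,49.5,.54)"
```

```text
tcp fix [-58.2 -55.2] z 51.0 cw 0.542 F [-0.9  2.7  1.8] Tz -0.1 gap 0.125 q6 23.0 t 30.73
offset [0.3 0.1 1.5] turn -0.002
```

move_arm([
  {"offset": [0, 0, 1], "turn": [0, 0, 0.1], "jaw": 0},
  {"offset": [0, 0, 2], "turn": [0, 0, 0.2], "jaw": 0},
  {"offset": [0, 0, 3], "turn": [0, 0, 0.3], "jaw": 0},
  {"offset": [0, 0, 3.8], "turn": [0, 0, 0.4], "jaw": 0},
  {"offset": [0, 0, 4.4], "turn": [0, 0, 0.48], "jaw": 0},
  {"offset": [0, 0, 4.6], "turn": [0, 0, 0.53], "jaw": 0},
  {"offset": [0, 0, 4.6], "turn": [0, 0, 0.54], "jaw": 0},
  {"offset": [0, 0, 4.6], "turn": [0, 0, 0.54], "jaw": 0},
])

```text
time_s: 31.4
tcp_pos: [0.4744, -0.1589, 0.0467]
eef_rot: [[0.972, 0.234, 0.001], [0.234, -0.972, 0.0], [0.001, -0.0, -1.0]]
wrist_force: [-3.8, 4.1, 6.2]
finger_gap: 0.125
grip_force: 53.1
```

```bash
python3 -c "
from h import *
tcp()"
```

```text
tcp fix [-58.4 -55. ] z 46.7 cw 1.08 F [-3.8  4.1  6.2] Tz 0.93 gap 0.125 q6 54.0 t 31.4
```

Wing3 is at its stop. I'll release, rise and check all wings and the plate.

move_arm([
  {"offset": [0, 0, 0], "turn": [0, 0, 0], "jaw": 0.4},
  {"offset": [0, 0, 0], "turn": [0, 0, 0], "jaw": 0.4},
  {"offset": [0, 0, -30], "turn": [0, 0, 0], "jaw": 0.4},
  {"offset": [10, -2, -65], "turn": [0, 0, 0], "jaw": 0.4},
  {"offset": [35, -6, -95], "turn": [0, 0, 0], "jaw": 0.4},
  {"offset": [65, -11, -125], "turn": [0, 0, 0], "jaw": 0.4},
  {"offset": [95, -16, -150], "turn": [0, 0, 0], "jaw": 0.4},
  {"offset": [120, -20, -170], "turn": [0, 0, 0], "jaw": 0.4},
  {"offset": [130, -21, -175], "turn": [0, 0, 0], "jaw": 0.4},
  {"offset": [130, -21, -175], "turn": [0, 0, 0], "jaw": 0.4},
])

```text
time_s: 32.23
tcp_pos: [0.5982, -0.1083, 0.2223]
eef_rot: [[0.972, 0.233, 0.004], [0.233, -0.972, -0.001], [0.004, 0.002, -1.0]]
wrist_force: [0.3, 0.0, -0.6]
finger_gap: 0.401
grip_force: 0.0
```

move_arm([
  {"offset": [0, 0, 0], "turn": [0, 0, 0], "jaw": 0.4},
  {"offset": [0, 0, 0], "turn": [0, 0, 0], "jaw": 0.4},
  {"offset": [0, 0, 0], "turn": [0, 0, 0], "jaw": 0.4},
])

```text
time_s: 32.48
tcp_pos: [0.5947, -0.1094, 0.2192]
eef_rot: [[0.973, 0.231, -0.002], [0.231, -0.973, 0.0], [-0.002, -0.001, -1.0]]
wrist_force: [0.4, 0.5, -0.7]
finger_gap: 0.406
grip_force: 0.0
```

Run:
```python
from ang import *
tcp();snap('wrist','r.png');ang('r.png',zg=.067)
g=cv2.cvtColor(cv2.imread('pics/r.png'),6)
M=[(a*.085,b*.09,.038) for a in(-1,1) for b in(-1,1)]
c,s=np.cos(FY),np.sin(FY)
p0=np.array([proj('wrist',[FX[0]+c*a-s*b,FX[1]+s*a+c*b,h]) for a,b,h in M])
p=cv2.cornerSubPix(g,p0.astype(np.float32).reshape(-1,1,2),(7,7),(-1,-1),(3,40,.01)).reshape(-1,2)
print(np.hstack([p0,p]).round(1))
for cam in('scene','side'):
    optics.read_camera(cam);print(cam,[(np.round(q['centre'],1),round(q['confidence'],2)) for q in nets.mark_of('guide_grip',cam)[:1]])
    d=c*0;print('expect',proj(cam,[*FX,.078]),'free',proj(cam,[*FX,.0845]))
```

```text
tcp fix [45.5 23.3] z 219.2 cw 1.083 F [ 0.4  0.5 -0.7] Tz 0.03 gap 0.406 q6 63.0 t 32.48
wing 0 235 cw 1.25 len [42.5 13.7] centre fix [-47.7  59.3]
wing 1 269 cw 1.06 len [50.4 12.1] centre fix [58.2 54.6]
wing 2 268 cw 1.02 len [52.  12.6] centre fix [ 59.  -53.8]
wing 3 245 cw 1.03 len [59.4 11.8] centre fix [-53.4 -52.2]
[[284.5 291.3 282.9 293.4]
 [162.  234.6 166.4 237.3]
 [353.6 184.9 354.6 181.3]
 [220.  112.9 220.  112.9]]
scene [(array([283.4, 176.4]), 0.75)]
expect [284.8240173  174.44203405] free [284.93477395 173.19260187]
side [(array([280.8, 204.5]), 0.85)]
expect [280.57885654 204.52723868] free [280.72467175 203.38473131]
```

```bash
python3 -c "
from h import *
print(ticket.sign_off())"
```

```text
the job is handed in; nothing more can be done
None
```

The job is handed in. The plate is squared in the fence corner and clamped on the risers, with all four wings turned to their stops in star order over two rounds. It was done in about 33 s, and no verdict came back; the riser positions were not checked at the end.

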